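Put the fly-material case away over the bay's sill

TASK

Put the green fly-material case away in its wooden bay, knob end first. Nose it gently up against the brass sill, lift only its knob end over the sill while the back edge stays down on the bench until the middle of the case is past the sill, and lay it down softly on the deck. Then push it along until it presses lightly but firmly against the white stop pad on the end fence for about a second, and leave it resting there without ramming anything or disturbing the spool, bottles or vise.

Things in the scene. Friction and masses are not known exactly. Their poses are not given: they have to be found in the camera images.
- case: the closed green case, a rigid box 130 mm long (x), 88 mm wide (y), 50 mm high, about 0.5 to 0.9 kg evenly spread. Origin: centre of its underside; x points to its leading (knob) end, z up. Its lid cannot open. On the lid stands a yellow grip knob 26 mm long (x), 16 mm wide (y), 30 mm tall, its centre 45 mm ahead of the case's centre: pinch it across its 16 mm width
- case_grip (a point): point inside the yellow knob, 68 mm above the underside and 45 mm ahead of the case's centre (12 mm below the knob's top); axes as the case
- case_lead (a point): middle of the case's bottom edge at the leading (knob) end; axes as the case
- case_tail (a point): middle of the case's bottom edge at the back end; axes as the case
- bay: the fixed wooden bay: a flat dark deck 16 mm above the bench with a square brass sill along its front, 126 mm wide in all. Origin: at bench height under the middle of the sill's upright front face; x points horizontally into the bay, z up. The deck runs from x = 0 to 190 mm. Two side cheeks, 12 mm thick and 16 mm higher than the deck, run from x = 30 to 190 mm with a clear width of 102 mm between them
- fence: fixed aluminium end fence across the deck, 100 mm wide, 34 high, 10 thick. Origin: lower middle of its front face, on the deck, 162 to 176 mm behind the sill face; x as the bay's. It carries a hard white stop pad, 80 mm wide, 26 high, on a screw with a knob behind: the pad's face is set 6 to 20 mm in front of the fence's face. That setting is not measured: feel for it. It does not give
- spool: bystander: red thread spool, 32 mm wide, 32 mm tall, standing on the bench; origin at the centre of its base
- varnish: bystander: small amber varnish bottle, 28 mm wide, 55 mm tall; origin at the centre of its base
- flask: bystander: blue drinking bottle, 72 mm wide, 170 mm tall; origin at the centre of its base
- vise: bystander: fixed tying vise on a stand, 110 mm square foot, 200 mm tall; origin at the centre of its foot
Not all that is in view belongs to the job. What is meant by the case is not pink or red, and is the smaller of those in its own colour.

How it is judged:
On the way, in this order (a step that is already met when the one before it is completed fails the run):
1. the case's leading edge, still below the top of the sill, bears on the sill with more than 1.5 N (contact force between case and bay above 1.5 N and height (world z) of case_lead below 0.016 m and x of case_lead in the frame of bay below 0.006 m), for 0.1 s.
2. the leading edge is over the deck, with the back edge still down on the bench (x of case_lead in the frame of bay above 0.01 m and height (world z) of case_lead above 0.014 m and height (world z) of case_tail below 0.008 m and x of case_tail in the frame of bay below -0.04 m), for 0.1 s.
3. the case lies level on the deck with its middle past the sill (x of case in the frame of bay above 0.004 m and angle between case's own z axis and vertical below 0.05 rad and height (world z) of case between 0.012 and 0.02 m), for 0.1 s.
4. the case presses on the stop pad with more than 4 N for 0.3 s (contact force between case and fence above 4 N), for 0.3 s.
At the end, for the whole second after the job is handed in: the case lies level (within 0.03 rad) on the deck, wholly behind the sill, square in the bay (within 0.06 rad), its leading end within about 3 mm of the stop pad's face (the middle of the pad's screw knob lies 54 mm behind that face), at rest and let go (horizontal distance between case_lead and pad_c1 below 0.0575 m and angle between the x axis of case and the x axis of bay, either way round below 0.06 rad and angle between case's own z axis and vertical below 0.03 rad and height (world z) of case between 0.013 and 0.019 m and x of case_tail in the frame of bay above 0.005 m and linear speed of case below 0.01 m/s); the robot touches nothing.
It fails at once if the case is carried: its back edge is more than 8 mm above the bench while its middle is still short of the sill, or more than 35 mm above the bench at any time ((height (world z) of case_tail above 0.008 m and x of case in the frame of bay below 0 m) or height (world z) of case_tail above 0.035 m).
It fails at once if the case rams the sill (over 30 N with its leading edge still below it) or is jammed, dropped or slammed on the bay (over 40 N, its own weight included) (contact force between case and bay above 40 N or (contact force between case and bay above 30 N and height (world z) of case_lead below 0.013 m and x of case_lead in the frame of bay below 0.006 m)).
It fails at once if the case presses on the stop pad or fence with more than 30 N (contact force between case and fence above 30 N).
It fails at once if the robot leans on the bay, fence or vise with more than 10 N (contact force between any of the arm, the fingers and bay above 10 N or contact force between any of the arm, the fingers and fence above 10 N or contact force between any of the arm, the fingers and vise above 10 N).
It fails at once if the spool, varnish bottle or flask is moved more than 15 mm or tipped (distance of any of spool, varnish, flask from where it was at the start of the episode above 0.015 m or angle between any of spool, varnish, flask's own z axis and vertical above 0.4 rad).
It also fails if it takes over 72 s, if anything falls off the work surface, if the arm or the gripper's body presses on something with over 40 N, if the wrist force passes 120 N, or if a joint passes its speed limit or range.

ROBOT

A 6-joint arm with a two-finger parallel gripper is mounted at the origin on the work surface. World frame = base frame: x ahead of the robot, y to its left, z up, the work surface at z = 0. Lengths are in m, angles in rad, forces in N, time in s.
With the tool pointing down it reaches from about 0.3 to 0.875 m from the base axis. Payload 4.2 kg.
Tool frame: the origin (TCP) lies between the finger pads; the fingertips stand 17 mm ahead of it and the grasp point (between the pads) lies 2 mm behind it; z points along the fingers, y is the line along which they close (so a half turn about z gives the same grasp; the last joint's range is limited). The gripper opens to 85 mm and grips with 20 to 120 N. Pads are 22 mm wide; open, the fingers measure 114 mm over their backs; the gripper's body (76 mm by 85 mm) begins 54 mm behind the grasp point. The pads swing forward as they close: fully open they stand 13 mm farther back than shut.
Start: joints at [1.263, 0.32, 1.565, -0, 1.257, -0.02], TCP at [0.163, 0.551, 0.225] pointing down, gripper open.
Joint ranges: [-3.11, 3.11], [-0.84, 2.01], [0.21, 2.61], [-1.34, 4.49], [0.05, 2.63], [-2.56, 2.56]. Speed limits (rad/s): [2.57, 2.57, 3.14, 3.14, 3.14, 3.14].

INTERFACE

Orientations are given as a unit quaternion [w, x, y, z].
In Python, from rig import bot gives the robot as it stands.
- The arm moves only by the tool send_rows, never from a script. Its argument "moves" is a list of rows, each an object of numbers: "tx", "ty", "tz": the shift along the tool's x, y, z in mm; "wx", "wy", "wz": the turn, a rotation vector about the tool's x, y, z in rad; "hand": the opening, from 0 (shut) to 1 (fully open). A call has exactly 10 rows; each row shifts and turns the commanded pose from where the row before left it, along the tool's axes as they then stand; what a row does not reach is not made up. A row lasts 1/8 s, in which the tool goes at most 62.5 mm and 10.7 degrees, less where a joint would pass 70% of its speed; a pose out of reach is approached as far as the arm can. A call with a gripper value outside its range is refused whole. The fingers move at their own pace and stop on an object; "newtons" is the grip in N (left out, the last holds). Time passes only in rows, so rows that do not move let the fingers close, or fill a call up. It gives the time, the measured TCP pose, the force, the opening and the grip force at its end, in the units of the state.
- bot.get_state(): the state, without advancing time (a new reading comes with each control period).
- bot.capture(name): name is "scene" or "top" or "wrist"; returns the picture (384x512x3 uint8, red, green, blue); there is no depth.
- bot.calibration(name): a dict with "mtx" (3x3 intrinsics, pixels), "rvec" (rotation vector, rad) and "tvec" (3), from world to camera coordinates, as OpenCV has them; the wrist camera has in their place "mount" (4x4, takes a point from camera to tool coordinates, whose origin is the TCP and whose axes are the flange's). Camera axes: x right, y down, z forward; pixel columns grow to the right and rows downward; lengths in m; the calibration is good to about 2 mm. The wrist camera is an equidistant fisheye: a pixel r from the principal point sees the ray r / f radians off the axis. A picture is of the moment at which its call begins: read the wrist's pose just before it. calibration takes no time and is no camera call.
- bot.close_job(): hands the job in; it is judged then, once.
The state is a dict: "time_s": time; "q": joint angles; "qvel": joint speeds; "joint_efforts": joint torques, N m; "ee_pos": TCP position; "ee_rot": TCP orientation; "ft_force": force on the tool from outside, world axes, zero at the start; "moment": the same for the moment, N m; "grip_width": opening from 0.0 (shut) to 1.0 (fully open); "grasp_force": force on a finger pad.
Only numpy, scipy, OpenCV 4.12 (cv2) and the standard library are available. Lean on these libraries where they do the work, as an engineer would, in place of code of your own. Each camera call takes 0.05 s, during which the arm holds its last target. There are 200 camera calls.

## Working session

There is one attempt and no reset: what is moved stays moved. The work goes in short steps, Python scripts to look and compute and a tool call to move; the robot and the scene stay as the last step left them, time stands still between calls to the robot, and variables do not carry over. Pictures are saved under pics/ and viewed, at most 10 in all, crops included, and the job is handed in when it is done.

Besides the shell and the picture viewer there is one more tool, called after "Request:" as a command line: name --argument value ..., lists and objects as JSON in quotes. send_rows: Moves the arm, as the interface text tells. Its arguments: {"type":"object","properties":{"moves":{"type":"array"},"newtons":{"type":"number"}},"required":["moves"]}

```bash
ls; mkdir -p pics; python3 - <<'E'
from rig import bot
import cv2,numpy as np
for n in("scene","top"):
    im=bot.capture(n); cv2.imwrite(f"pics/{n}0.png",cv2.cvtColor(im,cv2.COLOR_RGB2BGR))
    c=bot.calibration(n); R=cv2.Rodrigues(np.array(c['rvec'],float))[0]
    print(n,np.array(c['mtx']).round(1).tolist(),(-R.T@np.array(c['tvec']).ravel()).round(3),R.round(2).tolist())
print(bot.calibration("wrist"))
print(bot.get_state())
E
```

```text
pics
scene [[489.6, 0.0, 257.6], [0.0, 489.6, 183.6], [0.0, 0.0, 1.0]] [ 1.045 -0.77   1.002] [[0.84, 0.54, -0.01], [0.38, -0.59, -0.71], [-0.39, 0.6, -0.7]]
top [[411.3, 0.0, 262.2], [0.0, 411.3, 191.7], [0.0, 0.0, 1.0]] [0.237 0.033 1.529] [[-0.03, -1.0, -0.01], [-0.98, 0.03, -0.21], [0.21, -0.0, -0.98]]
{'mtx': array([[297.31863964,   0.        , 255.14041722],
       [  0.        , 297.31863964, 195.06962074],
       [  0.        ,   0.        ,   1.        ]]), 'mount': array([[ 9.52296039e-04, -9.58907535e-01, -2.83717170e-01,
         7.16726073e-02],
       [ 9.99999531e-01,  8.63793155e-04,  4.37047317e-04,
         6.05331883e-04],
       [-1.74015015e-04, -2.83717454e-01,  9.58907908e-01,
        -1.49287148e-01],
       [ 0.00000000e+00,  0.00000000e+00,  0.00000000e+00,
         1.00000000e+00]])}
{'time_s': 0.1, 'q': array([ 1.26298914e+00,  3.20251324e-01,  1.56556657e+00, -1.83497286e-06,
        1.25739837e+00, -1.99875032e-02]), 'qvel': array([ 2.68058168e-05, -1.43559099e-03, -2.88247931e-03,  8.32769937e-04,
        1.57727220e-03,  2.27789864e-03]), 'joint_efforts': array([-1.51805849e-03, -4.16406655e+01, -2.34706950e+01, -1.20275563e-04,
        4.95191271e-03,  2.08599874e-05]), 'ee_pos': array([0.16308079, 0.55093135, 0.22434922]), 'ee_rot': array([-1.31597478e-04,  1.43413301e-01,  9.89662552e-01, -8.01071593e-04]), 'ft_force': array([-0.41147894,  0.43759722, -1.12718391]), 'moment': array([0.04990881, 0.03651716, 0.03681167]), 'grasp_force': 0.0, 'grip_width': 0.9957906087723223}
```

View pics/scene0.png

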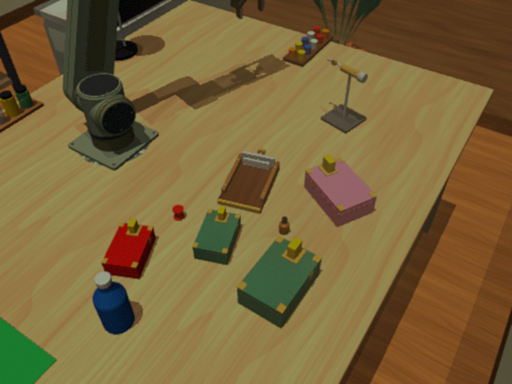

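View pics/top0.png

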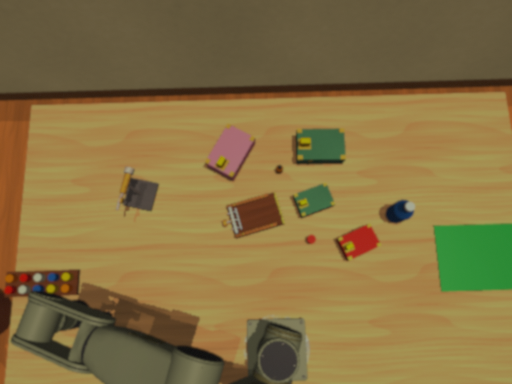

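Candidates in top view: small green case (313,201), large green case (320,146), pink (231,152), red (358,241), and a flat green sheet (475,258). The small green case fits: it is neither pink nor red, and it is the smaller of the two green ones. I'll confirm with a crop and take rough positions.

```bash
cat > h.py <<'E'
import cv2,numpy as np
from rig import bot
from scipy.spatial.transform import Rotation as Ro
def q2R(q): return Ro.from_quat(np.array(q)[[1,2,3,0]]).as_matrix()
def ray(name,uv,st=None):
    """camera centre and world unit rays for Nx2 pixels"""
    c=bot.calibration(name); uv=np.atleast_2d(np.asarray(uv,float)); K=c['mtx']
    p=(uv-K[:2,2])/[K[0,0],K[1,1]]
    if name=="wrist":
        r=np.linalg.norm(p,axis=1,keepdims=True)
        d=np.hstack([np.sin(r)*p/np.maximum(r,1e-9),np.cos(r)])
        T=np.eye(4);T[:3,:3]=q2R(st['ee_rot']);T[:3,3]=st['ee_pos'];T=T@c['mount']
        return T[:3,3],d@T[:3,:3].T
    R=cv2.Rodrigues(np.array(c['rvec'],float))[0]
    d=np.hstack([p,np.ones((len(p),1))]);d/=np.linalg.norm(d,axis=1,keepdims=True)
    return -R.T@np.array(c['tvec']).ravel(),d@R
def plane(cd,z):
    c,d=cd; return c+d*((z-c[2])/d[:,2:])
def meet(a,b):
    """midpoints of nearest approach for paired rays, and gap"""
    out=[]
    for d1,d2 in zip(a[1],b[1]):
        s=np.linalg.lstsq(np.c_[d1,-d2],b[0]-a[0],rcond=None)[0]
        p,q=a[0]+s[0]*d1,b[0]+s[1]*d2; out.append([*(p+q)/2,np.linalg.norm(p-q)])
    return np.array(out)
def blobs(im,lo,hi,amin=20):
    m=cv2.inRange(cv2.cvtColor(im,cv2.COLOR_RGB2HSV),np.array(lo),np.array(hi))
    n,l,s,c=cv2.connectedComponentsWithStats(m)
    return [(s[i],c[i],(l==i).astype(np.uint8)) for i in np.argsort(-s[:,4]) if i and s[i,4]>=amin]
E
python3 - <<'E'
from h import *
im={n:cv2.cvtColor(cv2.imread(f"pics/{n}0.png"),cv2.COLOR_BGR2RGB) for n in("scene","top")}
a=cv2.resize(im["top"][110:270,200:400],None,fx=2.9,fy=2.9,interpolation=cv2.INTER_CUBIC)
b=cv2.resize(im["scene"][130:280,150:330],None,fx=2,fy=2,interpolation=cv2.INTER_CUBIC)
cv2.imwrite("pics/crop.png",cv2.cvtColor(a,cv2.COLOR_RGB2BGR))
for n in im:
    for k,lo,hi in(("yel",(24,150,90),(32,255,255)),("green",(60,60,30),(90,255,160)),("red",(0,200,80),(4,255,255))):
        print(n,k,[(c.round(1).tolist(),int(s[4])) for s,c,m in blobs(im[n],lo,hi)][:8])
t=[(303,203),(313,201),(254,215),(234,220),(310,239),(279,169),(400,210)]
print(plane(ray("top",t),0.05).round(3))
E
```

```text
scene yel [([294.3, 243.2], 118), ([328.9, 158.5], 71), ([221.2, 209.3], 62), ([131.7, 222.5], 61), ([300.8, 51.4], 36), ([298.2, 43.3], 25)]
scene green [([20.0, 357.4], 2231), ([274.4, 280.1], 2170), ([215.4, 233.4], 1009), ([20.6, 95.2], 45), ([26.7, 104.5], 38)]
scene red [([126.2, 248.8], 1275), ([177.6, 209.4], 65), ([177.8, 217.6], 20)]
top yel [([304.9, 141.7], 89), ([50.6, 288.5], 65), ([302.6, 203.0], 64), ([65.6, 276.4], 63), ([220.6, 161.1], 53), ([348.9, 246.5], 48), ([299.6, 157.0], 27)]
top green [([475.0, 256.6], 4609), ([323.9, 145.6], 1001), ([316.7, 198.6], 478)]
top red [([361.0, 240.2], 568), ([24.1, 277.6], 59), ([9.1, 289.7], 55), ([310.5, 239.0], 30)]
[[ 0.508 -0.115  0.05 ]
 [ 0.514 -0.152  0.05 ]
 [ 0.469  0.065  0.05 ]
 [ 0.453  0.138  0.05 ]
 [ 0.376 -0.134  0.05 ]
 [ 0.639 -0.032  0.05 ]
 [ 0.471 -0.466  0.05 ]]
```

View pics/crop.png

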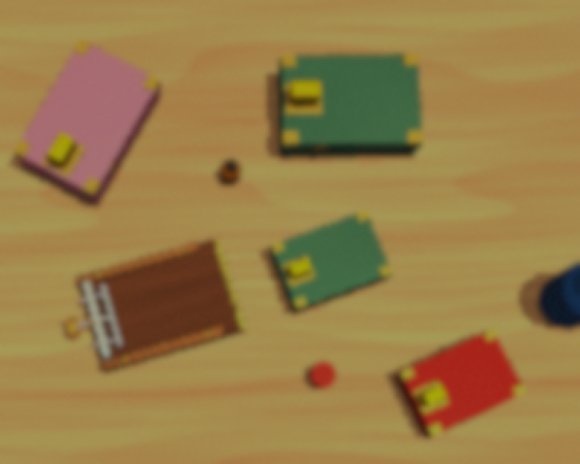

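The crop confirms it: the small green case with its yellow knob is at crop (300,268), pointing left to the bay, sill near crop (228,287). The other green case is clearly larger. I'll move the wrist camera over it.

Request:
send_rows --moves '[{"tx":-42,"ty":-42,"tz":-5,"hand":1},{"tx":-42,"ty":-42,"tz":-5},{"tx":-42,"ty":-42,"tz":-5},{"tx":-42,"ty":-42,"tz":-5},{"tx":-42,"ty":-42,"tz":-5},{"tx":-42,"ty":-42,"tz":-5},{"tx":-42,"ty":-42,"tz":-5},{"tx":-42,"ty":-42,"tz":-5},{"tx":-42,"ty":-42,"tz":-5},{"tx":-42,"ty":-42,"tz":-5}]' --newtons 30

```text
$.moves[0]: bad value
```

Request:
send_rows --moves '[{"tx":-32,"ty":-32,"wz":0},{"tx":-32,"ty":-32},{"wz":0.16},{"wz":0.16},{"wz":0.16},{"wz":0.16},{"wz":0.16},{"wz":0.15},{"wz":0},{"wz":0}]'

```text
$.moves[0]: bad value
```

```bash
python3 - <<'E'
from h import *
import pickle
s=bot.get_state(); im=bot.capture("wrist"); pickle.dump((s,im),open("w1.pkl","wb"))
cv2.imwrite("pics/w1.png",cv2.cvtColor(im,cv2.COLOR_RGB2BGR)); print(s['time_s'],s['ee_pos'],q2R(s['ee_rot']).round(3),s['q'].round(2))
E
```

```text
0.1 [0.16308079 0.55093135 0.22434922] [[-0.959  0.284 -0.   ]
 [ 0.284  0.959 -0.002]
 [ 0.    -0.002 -1.   ]] [ 1.26  0.32  1.57 -0.    1.26 -0.02]
```

View pics/w1.png

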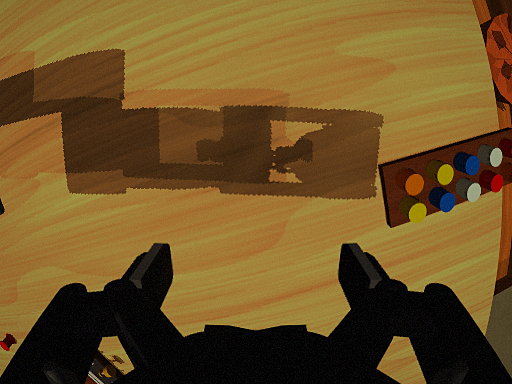

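The picture only shows the bench, since the moves were refused; the gripper is at the bottom (170–350, 245+). Apparently every row needs all the fields.

Request:
send_rows --moves '[{"tx":-42,"ty":-42,"tz":-5,"wx":0,"wy":0,"wz":0,"hand":1},{"tx":-42,"ty":-42,"tz":-5,"wx":0,"wy":0,"wz":0,"hand":1},{"tx":-42,"ty":-42,"tz":-5,"wx":0,"wy":0,"wz":0,"hand":1},{"tx":-42,"ty":-42,"tz":-5,"wx":0,"wy":0,"wz":0,"hand":1},{"tx":-42,"ty":-42,"tz":-5,"wx":0,"wy":0,"wz":0,"hand":1},{"tx":-42,"ty":-42,"tz":-5,"wx":0,"wy":0,"wz":0,"hand":1},{"tx":-42,"ty":-42,"tz":-5,"wx":0,"wy":0,"wz":0,"hand":1},{"tx":-42,"ty":-42,"tz":-5,"wx":0,"wy":0,"wz":0,"hand":1},{"tx":-42,"ty":-42,"tz":-5,"wx":0,"wy":0,"wz":0,"hand":1},{"tx":-42,"ty":-42,"tz":-5,"wx":0,"wy":0,"wz":0,"hand":1}]' --newtons 30

```text
time_s: 1.4
ee_pos: [0.4472, 0.0276, 0.2753]
ee_rot: [0.0, 0.144, 0.99, 0.0]
ft_force: [0.7, 1.0, -0.0]
grip_width: 1.005
grasp_force: 0.0
```

Request:
send_rows --moves '[{"tx":-32,"ty":-32,"tz":0,"wx":0,"wy":0,"wz":0,"hand":1},{"tx":-32,"ty":-32,"tz":0,"wx":0,"wy":0,"wz":0,"hand":1},{"tx":0,"ty":0,"tz":0,"wx":0,"wy":0,"wz":0.16,"hand":1},{"tx":0,"ty":0,"tz":0,"wx":0,"wy":0,"wz":0.16,"hand":1},{"tx":0,"ty":0,"tz":0,"wx":0,"wy":0,"wz":0.16,"hand":1},{"tx":0,"ty":0,"tz":0,"wx":0,"wy":0,"wz":0.16,"hand":1},{"tx":0,"ty":0,"tz":0,"wx":0,"wy":0,"wz":0.16,"hand":1},{"tx":0,"ty":0,"tz":0,"wx":0,"wy":0,"wz":0.15,"hand":1},{"tx":0,"ty":0,"tz":0,"wx":0,"wy":0,"wz":0,"hand":1},{"tx":0,"ty":0,"tz":0,"wx":0,"wy":0,"wz":0,"hand":1}]'

```text
time_s: 2.65
ee_pos: [0.4898, -0.0501, 0.275]
ee_rot: [-0.0, 0.579, 0.815, -0.0]
ft_force: [0.0, 1.0, 0.0]
grip_width: 1.002
grasp_force: 0.0
```

```bash
python3 - <<'E'
from h import *
import pickle
s=bot.get_state(); im=bot.capture("wrist"); pickle.dump((s,im),open("w1.pkl","wb"))
cv2.imwrite("pics/w2.png",cv2.cvtColor(im,cv2.COLOR_RGB2BGR)); print(s['time_s'],s['ee_pos'],q2R(s['ee_rot']).round(3),s['q'].round(2))
E
```

```text
2.65 [ 0.48981114 -0.05008577  0.27495406] [[-0.329  0.944 -0.   ]
 [ 0.944  0.329  0.   ]
 [ 0.    -0.    -1.   ]] [-0.13  0.16  1.66  0.    1.33 -0.46]
```

View pics/w2.png

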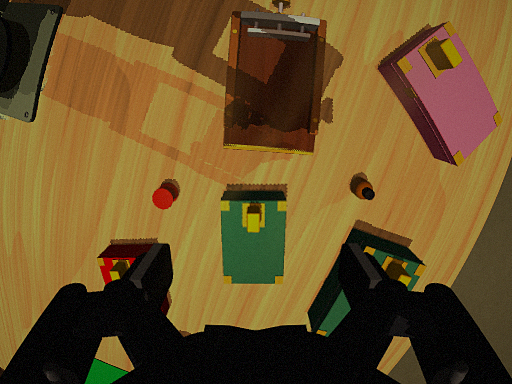

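The view shows the case lid (221–287, 200–283) with knob at (254,212), the brass sill from (224,148) to (313,153), and the spool (163,197) and varnish (367,190) clear of the path. Next a second viewpoint for heights.

Request:
send_rows --moves '[{"tx":-30,"ty":0,"tz":0,"wx":0,"wy":0,"wz":0,"hand":1},{"tx":-50,"ty":0,"tz":0,"wx":0,"wy":0,"wz":0,"hand":1},{"tx":0,"ty":0,"tz":0,"wx":0,"wy":0,"wz":0,"hand":1},{"tx":0,"ty":0,"tz":0,"wx":0,"wy":0,"wz":0,"hand":1},{"tx":0,"ty":0,"tz":0,"wx":0,"wy":0,"wz":0,"hand":1},{"tx":0,"ty":0,"tz":0,"wx":0,"wy":0,"wz":0,"hand":1},{"tx":0,"ty":0,"tz":0,"wx":0,"wy":0,"wz":0,"hand":1},{"tx":0,"ty":0,"tz":0,"wx":0,"wy":0,"wz":0,"hand":1},{"tx":0,"ty":0,"tz":0,"wx":0,"wy":0,"wz":0,"hand":1},{"tx":0,"ty":0,"tz":0,"wx":0,"wy":0,"wz":0,"hand":1}]'

```text
time_s: 3.95
ee_pos: [0.5161, -0.1257, 0.2751]
ee_rot: [-0.0, 0.58, 0.815, 0.0]
ft_force: [-0.1, -0.1, -0.0]
grip_width: 0.998
grasp_force: 0.0
```

```bash
cat > meas.py <<'E'
from h import *
import pickle
s=bot.get_state(); im=bot.capture("wrist"); pickle.dump((s,im),open("w2.pkl","wb"))
V=[pickle.load(open(f"w{i}.pkl","rb")) for i in(1,2)]
rows=[]
for i,(s,im) in enumerate(V):
    hsv=cv2.cvtColor(im,cv2.COLOR_RGB2HSV)
    u0=plane(("",),0) if 0 else None
    # yellow/brass blobs: small saturated yellow
    y=cv2.inRange(hsv,np.array((22,190,90)),np.array((32,255,255)))
    g=cv2.inRange(hsv,np.array((65,80,50)),np.array((90,255,255)))
    n,l,st,c=cv2.connectedComponentsWithStats(y)
    print(i,"Y",[(c[k].round(1).tolist(),st[k].tolist()) for k in range(1,n) if st[k,4]>15])
    n,l,st,c=cv2.connectedComponentsWithStats(g)
    print(i,"G",[(c[k].round(1).tolist(),st[k].tolist()) for k in range(1,n) if st[k,4]>300])
a=V[1][1][60:360,150:400]
cv2.imwrite("pics/w3.png",cv2.cvtColor(np.hstack([cv2.resize(x,None,fx=2,fy=2) for x in (V[0][1][130:300,200:340],V[1][1][60:230,200:340])]),cv2.COLOR_RGB2BGR))
E
python3 meas.py
```

```text
0 Y [([451.7, 52.6], [442, 39, 20, 28, 273]), ([406.2, 61.0], [402, 56, 10, 13, 20]), ([497.8, 119.4], [493, 115, 10, 9, 27]), ([250.0, 147.0], [223, 144, 65, 7, 172]), ([302.8, 152.4], [294, 150, 19, 5, 49]), ([460.2, 155.3], [457, 151, 7, 10, 24]), ([456.4, 158.6], [453, 155, 7, 9, 20]), ([224.2, 204.8], [220, 200, 9, 11, 82]), ([281.8, 205.4], [278, 201, 9, 10, 85]), ([252.5, 218.5], [242, 203, 23, 29, 431]), ([100.5, 261.1], [97, 258, 8, 7, 29]), ([114.2, 261.6], [112, 260, 6, 6, 17]), ([114.2, 275.3], [110, 271, 10, 10, 60]), ([227.2, 279.5], [224, 276, 8, 8, 56]), ([278.8, 279.8], [275, 276, 8, 8, 49]), ([405.1, 279.8], [399, 276, 13, 10, 74])]
0 G [([239.2, 241.1], [222, 201, 51, 82, 889]), ([334.4, 316.5], [319, 299, 32, 38, 335]), ([102.9, 373.0], [84, 359, 44, 25, 479])]
1 Y [([404.2, 5.7], [400, 0, 10, 12, 28]), ([424.8, 7.2], [419, 0, 12, 15, 36]), ([451.7, 2.1], [446, 0, 12, 7, 54]), ([400.4, 9.3], [396, 3, 10, 13, 25]), ([227.5, 52.5], [226, 51, 4, 4, 16]), ([496.8, 67.0], [494, 61, 7, 13, 25]), ([229.2, 88.2], [222, 86, 17, 5, 67]), ([464.6, 99.9], [461, 95, 8, 11, 29]), ([461.2, 103.7], [459, 98, 6, 12, 20]), ([223.0, 145.0], [219, 140, 9, 11, 95]), ([282.9, 144.0], [279, 140, 9, 11, 79]), ([252.1, 157.5], [241, 142, 24, 28, 456]), ([373.0, 197.5], [370, 192, 8, 13, 37]), ([377.9, 201.0], [375, 195, 8, 12, 33]), ([390.2, 219.0], [383, 205, 16, 30, 84]), ([134.9, 211.6], [131, 208, 9, 9, 57]), ([88.8, 214.2], [88, 210, 3, 9, 17]), ([92.8, 214.6], [91, 211, 4, 8, 20]), ([120.9, 222.9], [117, 211, 8, 22, 63]), ([105.1, 228.8], [100, 221, 12, 17, 132]), ([412.3, 233.8], [401, 221, 23, 26, 288]), ([225.0, 230.0], [221, 226, 9, 9, 81]), ([280.5, 230.0], [277, 226, 8, 9, 72]), ([324.1, 294.7], [321, 290, 7, 10, 18]), ([327.5, 297.9], [324, 294, 8, 8, 17])]
1 G [([260.2, 196.8], [221, 144, 66, 90, 1390]), ([386.4, 239.4], [349, 195, 81, 87, 1896]), ([108.2, 364.6], [85, 342, 49, 42, 982])]
```

View pics/w3.png

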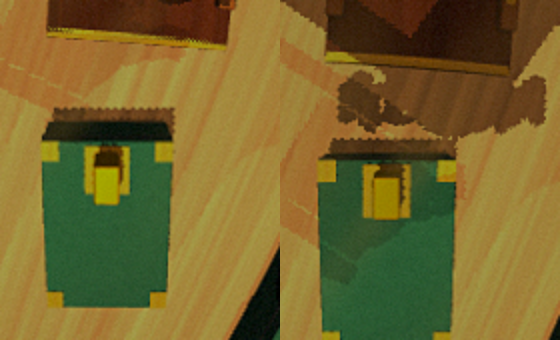

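The crops show the four brass lid corners, the knob and the sill sharply in both views. Now triangulating corners, knob and sill.

```bash
cat > m2.py <<'E'
from h import *
import pickle
V=[pickle.load(open(f"w{i}.pkl","rb")) for i in(1,2)]
C=[[(224.2,204.8),(281.8,205.4),(227.2,279.5),(278.8,279.8)],[(223,145),(282.9,144),(225,230),(280.5,230)]]
m=meet(ray("wrist",C[0],V[0][0]),ray("wrist",C[1],V[1][0])); print("patches",m.round(4).tolist())
P=m[:,:3]; ax=(P[0]+P[1]-P[2]-P[3])[:2]; ax/=np.linalg.norm(ax); ctr=P.mean(0)
print("case ctr",ctr.round(4),"yaw",np.arctan2(ax[1],ax[0]).round(4),"pitch L,W",np.linalg.norm(P[0]-P[2]).round(4),np.linalg.norm(P[0]-P[1]).round(4))
# sill edges and ends
for i,(s,im) in enumerate(V):
    hsv=cv2.cvtColor(im,cv2.COLOR_RGB2HSV)
    y=cv2.inRange(hsv,np.array((19,150,60)),np.array((34,255,255)))
    r0=140 if i==0 else 78
    sub=y[r0:r0+22,215:322]; n,l,st,c=cv2.connectedComponentsWithStats(sub)
    k=1+np.argmax(st[1:,4]); mm=l==k
    print(i,"sill box",st[k]+[215,r0,0,0,0])
    up=[];lo=[]
    for u in range(sub.shape[1]):
        v=np.flatnonzero(mm[:,u])
        if len(v): up.append((u+215,v[0]+r0-.5)); lo.append((u+215,v[-1]+r0+.5))
    up,lo=np.array(up),np.array(lo)
    for nm,e,z in(("up",up,.016),("lo",lo,.016),("lo0",lo,0.)):
        X=plane(ray("wrist",e,s),z)[3:-3]; f=cv2.fitLine(X[:,:2].astype(np.float32),cv2.DIST_HUBER,0,.01,.01).ravel()
        t=np.array([f[1],-f[0]]); t=t if t@ax>0 else -t
        a,b=plane(ray("wrist",[e[0],e[-1]],s),z)[:,:2]
        print(nm,z,"yaw",np.arctan2(t[1],t[0]).round(4),"pt",f[2:].round(4),"ends",a.round(4),b.round(4),"w",np.linalg.norm(a-b).round(4),"mid",((a+b)/2).round(4))
# knob top
for i,(s,im) in enumerate(V):
    hsv=cv2.cvtColor(im,cv2.COLOR_RGB2HSV); v0=195 if i==0 else 134
    y=cv2.inRange(hsv,np.array((22,190,50)),np.array((34,255,255)))[v0:v0+45,236:272]
    print(i); print("\n".join("".join("#" if h>170 else "+" if h>120 else "." for h in r) for r in np.where(y>0,hsv[v0:v0+45,236:272,2],0)[6:42]))
E
python3 m2.py
```

```text
patches [[0.469, -0.1129, 0.048, 0.0004], [0.5399, -0.0859, 0.0567, 0.0004], [0.5068, -0.2215, 0.0519, 0.0002], [0.5782, -0.1962, 0.053, 0.0006]]
case ctr [ 0.5235 -0.1541  0.0524] yaw 1.9056 pitch L,W 0.1151 0.0763
0 sill box [223 140  96  22 543]
up 0.016 yaw 1.8141 pt [ 0.5038 -0.023 ] ends [ 0.4415 -0.0439] [0.5625 0.0096] w 0.1324 mid [ 0.502  -0.0172]
lo 0.016 yaw 1.7615 pt [ 0.4857 -0.0349] ends [ 0.4419 -0.0453] [0.5646 0.0044] w 0.1323 mid [ 0.5032 -0.0205]
lo0 0.0 yaw 1.7615 pt [ 0.4864 -0.037 ] ends [ 0.4409 -0.0478] [0.5684 0.0038] w 0.1375 mid [ 0.5047 -0.022 ]
1 sill box [215  78  38  22 297]
up 0.016 yaw 1.3776 pt [ 0.4546 -0.0361] ends [ 0.427  -0.0321] [ 0.4833 -0.0414] w 0.057 mid [ 0.4552 -0.0368]
lo 0.016 yaw 1.6515 pt [ 0.4646 -0.047 ] ends [ 0.4306 -0.0427] [ 0.4846 -0.0453] w 0.0541 mid [ 0.4576 -0.044 ]
lo0 0.0 yaw 1.6515 pt [ 0.4635 -0.0466] ends [ 0.4282 -0.0421] [ 0.4843 -0.0449] w 0.0562 mid [ 0.4563 -0.0435]
0
....................................
....................................
.......++++++............+++........
......+######+...........+##+.......
[... 1818 characters left out ...]
....#++++++++++++++++...+++.......
......#+++++++++++++++++...++.......
......#++++++++++++++++...+++.......
......#++++++++++++++++...+++.......
......+++++++++++++++++..++++.......
......+++++++++++++++++..++++.......
......+++++++++++++++++..++++.......
......#++++++++++++++++.+++++.......
......+++++++++++++++++++.+++.......
......#++++++++++++++++++++#+.......
......#++++++++++++++++.+++#+.......
......+++.+++++++++++++++++++.......
................+.....+.............
....................................
....................................
....................................
....................................
....................................
....................................
```

```bash
cat > m3.py <<'E'
from h import *
import pickle
V=[pickle.load(open(f"w{i}.pkl","rb")) for i in(1,2)]
m=meet(ray("wrist",[(253,222.5)],V[0][0]),ray("wrist",[(253,159)],V[1][0])); print("knob top",m.round(4))
for i,(s,im) in enumerate(V):
    f=im.astype(float)
    r0=140 if i==0 else 80
    for u in (226,232,240,260,280,300,306,311): # brass profile along a column: R+G-2B
        col=(f[r0:r0+22,u-1:u+2].mean(1)); print(i,u,(col[:,0]+col[:,1]-2*col[:,2]).astype(int).tolist())
    for v in ((149,),(152,)) if i==0 else ((89,),(95,)):
        v=v[0]; row=f[v,215:320]; print(i,"row",v,(row[:,0]+row[:,1]-2*row[:,2]).astype(int)[[*range(0,16),*range(90,105)]].tolist())
E
python3 m3.py
```

```text
knob top [[ 5.098e-01 -1.128e-01  7.790e-02  1.000e-04]]
0 226 [79, 79, 72, 79, 173, 129, 252, 276, 167, 174, 182, 178, 182, 176, 181, 178, 180, 184, 181, 180, 182, 179]
0 232 [84, 81, 75, 54, 259, 196, 217, 264, 275, 152, 180, 179, 179, 179, 182, 189, 185, 181, 178, 182, 187, 184]
0 240 [78, 82, 77, 67, 134, 283, 276, 261, 270, 182, 183, 174, 185, 178, 179, 180, 176, 186, 182, 179, 180, 176]
0 260 [83, 93, 87, 96, 85, 65, 229, 254, 235, 239, 249, 132, 178, 178, 175, 175, 176, 174, 175, 174, 179, 181]
0 280 [97, 85, 97, 77, 67, 75, 72, 74, 198, 182, 278, 278, 184, 178, 185, 183, 178, 185, 182, 182, 182, 178]
0 300 [94, 107, 103, 99, 99, 93, 96, 97, 96, 102, 157, 222, 275, 290, 146, 176, 182, 176, 176, 182, 183, 175]
0 306 [99, 105, 98, 100, 100, 104, 102, 102, 99, 92, 94, 108, 253, 289, 232, 175, 182, 172, 181, 178, 177, 182]
0 311 [85, 98, 92, 90, 89, 93, 94, 93, 91, 89, 84, 101, 175, 267, 282, 175, 169, 179, 189, 178, 182, 178]
0 row 149 [181, 181, 191, 182, 177, 168, 178, 182, 168, 177, 170, 180, 173, 188, 174, 178, 104, 83, 90, 81, 88, 93, 101, 75, 113, 172, 184, 189, 181, 178, 1
[... 642 characters left out ...]
7, 39, 30, 86, 160, 152, 147, 141, 102, 79, 122, 119, 116, 116, 113, 117]
1 300 [58, 56, 54, 63, 62, 72, 57, 62, 61, 67, 54, 77, 151, 157, 139, 154, 82, 93, 115, 108, 103, 113]
1 306 [68, 65, 65, 66, 62, 61, 70, 60, 66, 61, 63, 53, 121, 165, 143, 144, 138, 84, 112, 120, 118, 118]
1 311 [65, 64, 60, 68, 68, 62, 71, 74, 62, 61, 60, 60, 59, 155, 163, 147, 152, 116, 79, 107, 106, 105]
1 row 89 [165, 176, 169, 169, 169, 158, 164, 202, 251, 262, 260, 253, 249, 259, 245, 246, 56, 62, 66, 63, 59, 67, 47, 69, 53, 37, 101, 109, 110, 109, 102]
1 row 95 [172, 173, 162, 181, 177, 173, 182, 164, 175, 167, 176, 169, 166, 165, 163, 178, 139, 148, 147, 156, 149, 145, 144, 154, 171, 120, 104, 92, 98, 105, 90]
```

```bash
cat > m4.py <<'E'
from h import *
import pickle
V=[pickle.load(open(f"w{i}.pkl","rb")) for i in(1,2)]
u=[226,232,240,260,280,300,306,311]
E={(0,'lo'):[147.5,148.5,148.7,150.7,151.5,153.6,154.4,154.7],(0,'up'):[143.7,143.6,144.3,145.5,147.5,149.8,151.5,151.7],
(1,'lo'):[90.2,90.5,92,92.7,93.7,95.7,96.7,97.5],(1,'up'):[85.5,85.5,86.6,87.6,89.2,91.5,91.9,92.6]}
L={}
for (i,n),v in E.items():
    L[i,n]=np.polyfit(u,v,1); ends=(222.7,313.7) if i==0 else (222,314.7)
    e=[(x,np.polyval(L[i,n],x)) for x in ends]
    for z in(.016,0):
        X=plane(ray("wrist",e,V[i][0]),z); d=X[1]-X[0]; print(i,n,z,"yaw",(np.arctan2(d[1],d[0])+np.pi/2).round(4),"mid",X.mean(0)[:2].round(4),"w",np.linalg.norm(d).round(4))
    E[i,n]=e
print("cams",[ray("wrist",[(1,1)],V[i][0])[0].round(3) for i in(0,1)])
print("up tri",meet(ray("wrist",E[0,'up'],V[0][0]),ray("wrist",E[1,'up'],V[1][0])).round(4).tolist())
print("lo tri",meet(ray("wrist",E[0,'lo'],V[0][0]),ray("wrist",E[1,'lo'],V[1][0])).round(4).tolist())
# independent check in the fixed top picture: case yaw etc. via knob
print("top knob",plane(ray("top",[(302.6,203.0)]),.078).round(4),"scene knob",plane(ray("scene",[(221.2,209.3)]),.07).round(4))
E
python3 m4.py
```

```text
0 lo 0.016 yaw 1.8292 mid [ 0.503 -0.029] w 0.1274
0 lo 0 yaw 1.8292 mid [ 0.5045 -0.0309] w 0.1324
0 up 0.016 yaw 1.8134 mid [ 0.5011 -0.0237] w 0.1273
0 up 0 yaw 1.8134 mid [ 0.5025 -0.0253] w 0.1323
1 lo 0.016 yaw 1.8345 mid [ 0.5029 -0.0291] w 0.1266
1 lo 0 yaw 1.8345 mid [ 0.5032 -0.028 ] w 0.1316
1 up 0.016 yaw 1.8298 mid [ 0.5006 -0.0227] w 0.1265
1 up 0 yaw 1.8298 mid [ 0.5009 -0.0214] w 0.1315
cams [array([0.467, 0.018, 0.424]), array([ 0.493, -0.057,  0.424])]
up tri [[0.4394, -0.039, 0.0159, 0.0001], [0.5602, -0.0078, 0.0265, 0.0004]]
lo tri [[0.4414, -0.0456, 0.014, 0.0002], [0.5639, -0.0127, 0.0177, 0.0005]]
top knob [[ 0.5028 -0.1109  0.078 ]] scene knob [[ 0.5023 -0.1084  0.07  ]]
```

Sill face mid is at about (0.503, −0.029), z 0.016, yaw 1.829. The case centre is (0.5235, −0.154), yaw 1.906, lid about 0.05 and knob top about 0.078. Both agree with the text. Descending to the knob and pinching.

Request:
send_rows --moves '[{"tx":15,"ty":-2,"tz":50,"wx":0,"wy":0,"wz":0,"hand":1},{"tx":0,"ty":0,"tz":55,"wx":0,"wy":0,"wz":0,"hand":1},{"tx":0,"ty":0,"tz":45,"wx":0,"wy":0,"wz":0,"hand":1},{"tx":0,"ty":0,"tz":30,"wx":0,"wy":0,"wz":0,"hand":1},{"tx":0,"ty":0,"tz":22,"wx":0,"wy":0,"wz":0,"hand":1},{"tx":0,"ty":0,"tz":0,"wx":0,"wy":0,"wz":0,"hand":0.5},{"tx":0,"ty":0,"tz":0,"wx":0,"wy":0,"wz":0,"hand":0.3},{"tx":0,"ty":0,"tz":0,"wx":0,"wy":0,"wz":0,"hand":0.3},{"tx":0,"ty":0,"tz":0,"wx":0,"wy":0,"wz":0,"hand":0.3},{"tx":0,"ty":0,"tz":0,"wx":0,"wy":0,"wz":0,"hand":0.3}]' --newtons 35

```text
time_s: 5.25
ee_pos: [0.5095, -0.1122, 0.0736]
ee_rot: [0.0, 0.58, 0.815, 0.0]
ft_force: [-0.8, -0.0, -0.2]
grip_width: 0.304
grasp_force: 0.0
```

Request:
send_rows --moves '[{"tx":0,"ty":0,"tz":0,"wx":0,"wy":0,"wz":0,"hand":0.25},{"tx":0,"ty":0,"tz":0,"wx":0,"wy":0,"wz":0,"hand":0.2},{"tx":0,"ty":0,"tz":0,"wx":0,"wy":0,"wz":0,"hand":0.15},{"tx":0,"ty":0,"tz":0,"wx":0,"wy":0,"wz":0,"hand":0},{"tx":0,"ty":0,"tz":0,"wx":0,"wy":0,"wz":0,"hand":0},{"tx":0,"ty":0,"tz":0,"wx":0,"wy":0,"wz":0,"hand":0},{"tx":0,"ty":0,"tz":0,"wx":0,"wy":0,"wz":0,"hand":0},{"tx":0,"ty":0,"tz":0,"wx":0,"wy":0,"wz":0,"hand":0},{"tx":0,"ty":0,"tz":0,"wx":0,"wy":0,"wz":0,"hand":0},{"tx":0,"ty":0,"tz":0,"wx":0,"wy":0,"wz":0,"hand":0}]'

```text
time_s: 6.5
ee_pos: [0.5088, -0.1122, 0.0731]
ee_rot: [-0.0, 0.58, 0.815, -0.0]
ft_force: [-3.7, -1.2, 4.7]
grip_width: 0.147
grasp_force: 34.8
```

```bash
python3 - <<'E'
from h import *
s=bot.get_state(); im=bot.capture("wrist"); cv2.imwrite("pics/g1.png",cv2.cvtColor(im,cv2.COLOR_RGB2BGR)); print(s['ee_pos'].round(4),s['ft_force'].round(2),s['moment'].round(2),s['grip_width'],s['grasp_force'])
E
```

```text
[ 0.5088 -0.1122  0.0731] [-3.67 -1.21  4.7 ] [-0.16  0.76 -0.07] 0.14689635225704506 34.799559116363525
```

View pics/g1.png

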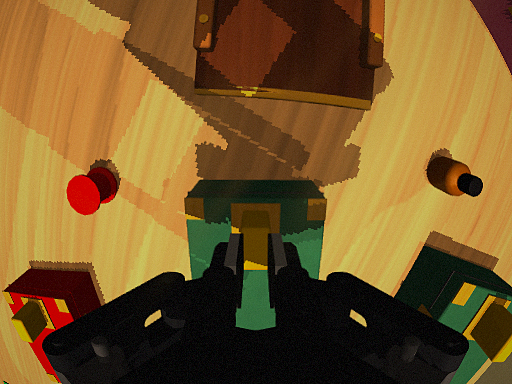

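The knob is between the pads (35 N grip), with the case ahead of the sill (sill at (195–372, 90–105)), and spool and varnish clear. Squaring up and advancing to about 10 mm short.

Request:
send_rows --moves '[{"tx":0,"ty":0,"tz":0,"wx":0,"wy":0,"wz":0.02,"hand":0},{"tx":0,"ty":2,"tz":0,"wx":0,"wy":0,"wz":0.03,"hand":0},{"tx":2,"ty":3,"tz":0,"wx":0,"wy":0,"wz":0.027,"hand":0},{"tx":5,"ty":3,"tz":0,"wx":0,"wy":0,"wz":0,"hand":0},{"tx":8,"ty":3,"tz":0,"wx":0,"wy":0,"wz":0,"hand":0},{"tx":8,"ty":3,"tz":0,"wx":0,"wy":0,"wz":0,"hand":0},{"tx":8,"ty":1.6,"tz":0,"wx":0,"wy":0,"wz":0,"hand":0},{"tx":8,"ty":0,"tz":0,"wx":0,"wy":0,"wz":0,"hand":0},{"tx":8,"ty":0,"tz":0,"wx":0,"wy":0,"wz":0,"hand":0},{"tx":4,"ty":0,"tz":0,"wx":0,"wy":0,"wz":0,"hand":0}]'

```text
time_s: 7.8
ee_pos: [0.5114, -0.0582, 0.0732]
ee_rot: [0.0, 0.611, 0.792, 0.0]
ft_force: [1.1, -5.4, 1.4]
grip_width: 0.15
grasp_force: 34.3
```

```bash
python3 - <<'E'
from h import *
s=bot.get_state(); im=bot.capture("wrist"); cv2.imwrite("pics/g2.png",cv2.cvtColor(im,cv2.COLOR_RGB2BGR)); print(s['ee_pos'].round(4),q2R(s['ee_rot']).round(3)[:,0],s['ft_force'].round(2),s['moment'].round(2),s['grip_width'],s['grasp_force'])
b=np.array([-.2553,.9669]);n=np.array([-.9669,-.2553]);d=s['ee_pos'][:2]-[.503,-.029];print("knob in bay",d@b,d@n,"lead gap",-(d@b+.02))
E
```

```text
[ 0.5114 -0.0582  0.0732] [-0.254  0.967 -0.   ] [ 1.06 -5.4   1.44] [-0.83 -0.23 -0.01] 0.1498163800556624 34.3038135766983
knob in bay -0.03037281689732099 -0.0006681498047088844 lead gap 0.010372816897320988
```

View pics/g2.png

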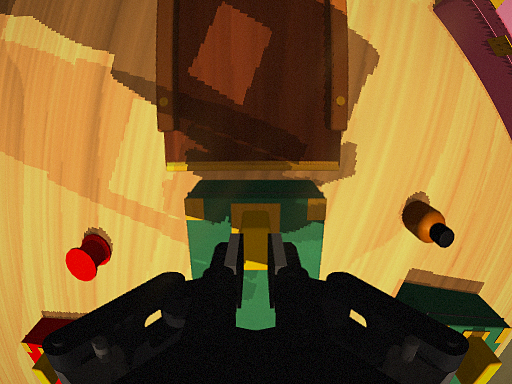

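Case (186–326) and sill (165–340) are nearly centred (about 2 mm) and parallel, roughly 10 mm apart. Nosing up slowly.

Request:
send_rows --moves '[{"tx":2,"ty":-0.5,"tz":0,"wx":0,"wy":0,"wz":0,"hand":0},{"tx":2,"ty":-0.5,"tz":0,"wx":0,"wy":0,"wz":0,"hand":0},{"tx":1,"ty":-0.5,"tz":0,"wx":0,"wy":0,"wz":0,"hand":0},{"tx":0.5,"ty":0,"tz":0,"wx":0,"wy":0,"wz":0,"hand":0},{"tx":0.5,"ty":0,"tz":0,"wx":0,"wy":0,"wz":0,"hand":0},{"tx":0.5,"ty":0,"tz":0,"wx":0,"wy":0,"wz":0,"hand":0},{"tx":0.5,"ty":0,"tz":0,"wx":0,"wy":0,"wz":0,"hand":0},{"tx":0.5,"ty":0,"tz":0,"wx":0,"wy":0,"wz":0,"hand":0},{"tx":0.5,"ty":0,"tz":0,"wx":0,"wy":0,"wz":0,"hand":0},{"tx":0.5,"ty":0,"tz":0,"wx":0,"wy":0,"wz":0,"hand":0}]'

```text
time_s: 9.1
ee_pos: [0.5076, -0.0512, 0.0732]
ee_rot: [0.0, 0.611, 0.792, -0.0]
ft_force: [2.0, -5.1, 2.6]
grip_width: 0.143
grasp_force: 34.9
```

Request:
send_rows --moves '[{"tx":0.3,"ty":0,"tz":0,"wx":0,"wy":0,"wz":0,"hand":0},{"tx":0.3,"ty":0,"tz":0,"wx":0,"wy":0,"wz":0,"hand":0},{"tx":0.3,"ty":0,"tz":0,"wx":0,"wy":0,"wz":0,"hand":0},{"tx":0.3,"ty":0,"tz":0,"wx":0,"wy":0,"wz":0,"hand":0},{"tx":0.3,"ty":0,"tz":0,"wx":0,"wy":0,"wz":0,"hand":0},{"tx":0.3,"ty":0,"tz":0,"wx":0,"wy":0,"wz":0,"hand":0},{"tx":0.3,"ty":0,"tz":0,"wx":0,"wy":0,"wz":0,"hand":0},{"tx":0.3,"ty":0,"tz":0,"wx":0,"wy":0,"wz":0,"hand":0},{"tx":0.3,"ty":0,"tz":0,"wx":0,"wy":0,"wz":0,"hand":0},{"tx":0.3,"ty":0,"tz":0,"wx":0,"wy":0,"wz":0,"hand":0}]'

```text
time_s: 10.35
ee_pos: [0.507, -0.0488, 0.0732]
ee_rot: [0.0, 0.611, 0.792, -0.001]
ft_force: [2.3, -7.0, 2.4]
grip_width: 0.154
grasp_force: 34.8
```

Request:
send_rows --moves '[{"tx":0.3,"ty":0,"tz":0,"wx":0,"wy":0,"wz":0,"hand":0},{"tx":0.3,"ty":0,"tz":0,"wx":0,"wy":0,"wz":0,"hand":0},{"tx":0.3,"ty":0,"tz":0,"wx":0,"wy":0,"wz":0,"hand":0},{"tx":0.3,"ty":0,"tz":0,"wx":0,"wy":0,"wz":0,"hand":0},{"tx":0,"ty":0,"tz":0,"wx":0,"wy":0,"wz":0,"hand":0},{"tx":0,"ty":0,"tz":0,"wx":0,"wy":0,"wz":0,"hand":0},{"tx":0,"ty":0,"tz":0,"wx":0,"wy":0,"wz":0,"hand":0},{"tx":0,"ty":0,"tz":0,"wx":0,"wy":0,"wz":0,"hand":0},{"tx":0,"ty":0,"tz":0,"wx":0,"wy":0,"wz":0,"hand":0},{"tx":0,"ty":0,"tz":0,"wx":0,"wy":0,"wz":0,"hand":0}]'

```text
time_s: 11.6
ee_pos: [0.5068, -0.0481, 0.0734]
ee_rot: [0.001, 0.611, 0.792, -0.001]
ft_force: [2.5, -9.1, 3.6]
grip_width: 0.146
grasp_force: 35.0
```

Request:
send_rows --moves '[{"tx":0.3,"ty":0,"tz":0,"wx":0,"wy":0,"wz":0,"hand":0},{"tx":0.3,"ty":0,"tz":0,"wx":0,"wy":0,"wz":0,"hand":0},{"tx":0.3,"ty":0,"tz":0,"wx":0,"wy":0,"wz":0,"hand":0},{"tx":0.3,"ty":0,"tz":0,"wx":0,"wy":0,"wz":0,"hand":0},{"tx":0,"ty":0,"tz":0,"wx":0,"wy":0,"wz":0,"hand":0},{"tx":0,"ty":0,"tz":0,"wx":0,"wy":0,"wz":0,"hand":0},{"tx":0,"ty":0,"tz":0,"wx":0,"wy":0,"wz":0,"hand":0},{"tx":0,"ty":0,"tz":0,"wx":0,"wy":0,"wz":0,"hand":0},{"tx":0,"ty":0,"tz":0,"wx":0,"wy":0,"wz":0,"hand":0},{"tx":0,"ty":0,"tz":0,"wx":0,"wy":0,"wz":0,"hand":0}]'

```text
time_s: 12.85
ee_pos: [0.5066, -0.0472, 0.0736]
ee_rot: [0.001, 0.611, 0.792, -0.001]
ft_force: [0.2, -8.2, 4.8]
grip_width: 0.149
grasp_force: 35.4
```

```bash
python3 - <<'E'
from h import *
s=bot.get_state(); im=bot.capture("wrist"); cv2.imwrite("pics/g3.png",cv2.cvtColor(im,cv2.COLOR_RGB2BGR)); R=q2R(s['ee_rot']);print(s['ee_pos'].round(4),R.round(3).tolist(),(R.T@s['ft_force']).round(2),(R.T@s['moment']).round(2))
f=im.astype(float)
for u in(200,225,300,315): print(u,(f[150:215,u-1:u+2].mean(1)@[1,1,-2]).astype(int).tolist())
E
```

```text
[ 0.5066 -0.0472  0.0736] [[-0.254, 0.967, 0.001], [0.967, 0.254, -0.003], [-0.003, -0.0, -1.0]] [-7.95 -1.92 -4.77] [ 0.19 -1.65 -0.01]
200 [52, 64, 63, 62, 63, 59, 65, 62, 60, 63, 58, 64, 67, 62, 54, 58, 59, 56, 60, 65, 61, 52, 55, 61, 63, 55, 53, 75, 164, 155, 149, 143, 140, 146, 137, 145, 112, 21, 30, 31, 28, 27, 26, 25, 25, 26, 19, 25, 12, 77, 146, 151, 142, 149, 138, 156, 144, 143, 144, 139, 146, 146, 150, 146, 147]
225 [42, 41, 49, 48, 53, 44, 43, 48, 47, 41, 45, 42, 45, 37, 52, 47, 41, 45, 42, 43, 50, 45, 48, 33, 49, 40, 36, 88, 159, 151, 142, 146, 145, 144, 147, 141, 93, 7, 17, 26, 30, 24, 21, 22, 22, 22, 31, 27, 25, 32, 30, 33, 30, 27, 26, 35, 33, 33, 30, 21, 26, 22, 25, 23, 34]
300 [48, 40, 52, 61, 58, 61, 67, 75, 72, 69, 72, 64, 66, 66, 70, 64, 64, 74, 62, 74, 67, 64, 65, 70, 64, 72, 67, 66, 84, 95, 75, 162, 235, 199, 132, 130, 64, 9, 21, 23, 27, 19, 23, 21, 21, 26, 25, 23, 25, 31, 32, 37, 33, 33, 25, 28, 30, 29, 28, 31, 33, 35, 34, 29, 34]
315 [60, 61, 70, 67, 71, 68, 71, 71, 65, 68, 77, 68, 60, 82, 75, 72, 70, 82, 72, 75, 77, 79, 80, 69, 74, 77, 80, 103, 134, 165, 142, 160, 217, 211, 208, 152, 92, 61, 47, 46, 36, 42, 40, 43, 46, 41, 43, 36, 33, 123, 209, 224, 210, 180, 136, 144, 136, 135, 143, 133, 140, 137, 142, 142, 141]
```

```bash
python3 - <<'E'
import cv2
for n in("g1","g2","g3"):
    f=cv2.imread(f"pics/{n}.png").astype(float)[:,:,::-1]
    for u in(200,315): print(n,u,(f[194:204,u-2:u+3].mean(1)@[1,1,-2]).astype(int).tolist())
    print(n,"row",(f[202:210,180:335].mean(0)@[1,1,-2]).astype(int)[[*range(0,14),*range(138,155)]].tolist())
E
```

```text
g1 200 [26, 25, 19, 44, 109, 127, 129, 129, 122, 130]
g1 315 [40, 43, 38, 29, 83, 161, 182, 179, 187, 158]
g1 row [220, 219, 224, 233, 192, 109, 119, 125, 123, 123, 127, 121, 120, 123, 136, 130, 126, 124, 126, 135, 130, 130, 167, 220, 220, 215, 214, 215, 220, 215, 217]
g2 200 [27, 30, 19, 21, 95, 151, 139, 147, 141, 147]
g2 315 [44, 42, 40, 39, 123, 209, 214, 202, 206, 204]
g2 row [245, 246, 247, 251, 214, 122, 146, 140, 143, 141, 144, 144, 141, 139, 145, 154, 153, 153, 157, 152, 152, 152, 216, 241, 242, 241, 243, 238, 240, 237, 236]
g3 200 [22, 24, 20, 23, 12, 78, 150, 153, 146, 156]
g3 315 [41, 43, 43, 37, 31, 126, 207, 222, 212, 190]
g3 row [242, 240, 247, 253, 220, 131, 145, 145, 145, 150, 149, 148, 142, 140, 166, 158, 138, 144, 153, 147, 155, 150, 233, 243, 240, 238, 240, 239, 241, 239, 241]
```

Request:
send_rows --moves '[{"tx":0.3,"ty":0,"tz":0,"wx":0,"wy":0,"wz":0,"hand":0},{"tx":0.3,"ty":0,"tz":0,"wx":0,"wy":0,"wz":0,"hand":0},{"tx":0.3,"ty":0,"tz":0,"wx":0,"wy":0,"wz":0,"hand":0},{"tx":0.3,"ty":0,"tz":0,"wx":0,"wy":0,"wz":0,"hand":0},{"tx":0,"ty":0,"tz":0,"wx":0,"wy":0,"wz":0,"hand":0},{"tx":0,"ty":0,"tz":0,"wx":0,"wy":0,"wz":0,"hand":0},{"tx":0,"ty":0,"tz":0,"wx":0,"wy":0,"wz":0,"hand":0},{"tx":0,"ty":0,"tz":0,"wx":0,"wy":0,"wz":0,"hand":0},{"tx":0,"ty":0,"tz":0,"wx":0,"wy":0,"wz":0,"hand":0},{"tx":0,"ty":0,"tz":0,"wx":0,"wy":0,"wz":0,"hand":0}]'

```text
time_s: 14.15
ee_pos: [0.5064, -0.0462, 0.0739]
ee_rot: [0.001, 0.611, 0.792, -0.001]
ft_force: [0.5, -10.3, 5.8]
grip_width: 0.151
grasp_force: 35.6
```

```bash
python3 - <<'E'
from h import *
s=bot.get_state(); im=bot.capture("wrist"); cv2.imwrite("pics/g4.png",cv2.cvtColor(im,cv2.COLOR_RGB2BGR)); R=q2R(s['ee_rot']);print(s['ee_pos'].round(4),R.round(4).tolist(),(R.T@s['ft_force']).round(2),(R.T@s['moment']).round(2))
f=im.astype(float)
for u in(200,315): print(u,(f[170:205,u-2:u+3].mean(1)@[1,1,-2]).astype(int).tolist())
E
```

```text
[ 0.5064 -0.0462  0.0739] [[-0.2544, 0.9671, 0.0009], [0.9671, 0.2545, -0.0031], [-0.0033, 0.0001, -1.0]] [-10.08  -2.09  -5.72] [ 0.31 -1.76 -0.02]
200 [55, 61, 63, 61, 63, 55, 54, 55, 70, 120, 145, 150, 150, 150, 141, 141, 146, 120, 30, 23, 26, 28, 29, 33, 24, 25, 25, 23, 17, 23, 89, 153, 155, 151, 147]
315 [79, 76, 73, 78, 76, 74, 78, 69, 102, 259, 233, 240, 239, 204, 212, 211, 171, 104, 88, 106, 90, 51, 39, 44, 38, 40, 46, 43, 33, 67, 173, 213, 167, 149, 134]
```

The lid edge slips back about 1 px in the grip while the sill–case gap stays closed, so the case is bearing on the sill at roughly 4–10 N. Now lifting the nose by pivoting about the tail edge.

Request:
send_rows --moves '[{"tx":-0.5,"ty":0,"tz":-1.1,"wx":0,"wy":0.01,"wz":0,"hand":0},{"tx":-0.5,"ty":0,"tz":-1.1,"wx":0,"wy":0.01,"wz":0,"hand":0},{"tx":-0.6,"ty":0,"tz":-1.1,"wx":0,"wy":0.01,"wz":0,"hand":0},{"tx":-0.7,"ty":0,"tz":-1.1,"wx":0,"wy":0.01,"wz":0,"hand":0},{"tx":-1.5,"ty":0,"tz":-2.2,"wx":0,"wy":0.02,"wz":0,"hand":0},{"tx":-1.5,"ty":0,"tz":-2.2,"wx":0,"wy":0.02,"wz":0,"hand":0},{"tx":-1.5,"ty":0,"tz":-2.2,"wx":0,"wy":0.02,"wz":0,"hand":0},{"tx":-1.5,"ty":0,"tz":-2.2,"wx":0,"wy":0.02,"wz":0,"hand":0},{"tx":0,"ty":0,"tz":0,"wx":0,"wy":0,"wz":0,"hand":0},{"tx":0,"ty":0,"tz":0,"wx":0,"wy":0,"wz":0,"hand":0}]'

```text
time_s: 15.45
ee_pos: [0.5082, -0.0532, 0.0857]
ee_rot: [-0.048, 0.61, 0.79, 0.037]
ft_force: [-0.4, 0.0, -0.7]
grip_width: -0.001
grasp_force: 0.0
```

```bash
cat > st.py <<'E'
from h import *
import sys
s=bot.get_state(); im=bot.capture("wrist"); cv2.imwrite(f"pics/{sys.argv[1]}.png",cv2.cvtColor(im,cv2.COLOR_RGB2BGR)); R=q2R(s['ee_rot'])
b=np.array([-.2553,.9669]);n=np.array([-.9669,-.2553]);d=s['ee_pos'][:2]-[.503,-.029]
print("t",s['time_s'].__round__(2),"bay x,y,z mm",(d@b*1000).round(1),(d@n*1000).round(1),(s['ee_pos'][2]*1000).round(1),"pitch",np.arcsin(R[2,0]).round(4),"yaw",np.arctan2(R[1,0],R[0,0]).round(3),"roll",R[2,1].round(4))
print("F tool",(R.T@s['ft_force']).round(2),"M",(R.T@s['moment']).round(2),"Fw",s['ft_force'].round(1))
# case pose from grip assuming rigid grasp: tail & lead from TCP offset (110 back, h below)
off=float(sys.argv[2]) if len(sys.argv)>2 else 0
h=73.2
for k,x in(("tail",-110-off),("mid",-45-off),("lead",20-off)):
    p=R@[x,0,h]; q=s['ee_pos']*1000+p; print(k,"x",((q[:2]-[503,-29])@b).round(1),"z",q[2].round(1))
E
python3 st.py l1 1.5
```

```text
t 15.45 bay x,y,z mm -24.7 1.2 85.7 pitch 0.1203 yaw 1.827 roll -0.0002
F tool [ 0.05 -0.38  0.66] M [-0.02 -0.05 -0.01] Fw [-0.4  0.  -0.7]
tail x -126.6 z -0.3
mid x -62.1 z 7.5
lead x 2.5 z 15.3
```

View pics/l1.png

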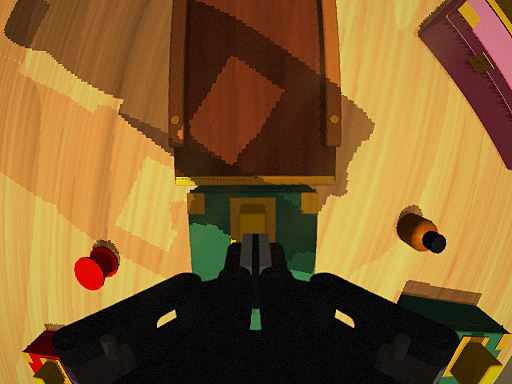

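The grip slipped off: fingers shut at (257,255) just behind the knob (250,215), and the case is still flat at the sill. Pad friction is evidently low, so I'll regrasp deeper and harder. First clear, level and look.

Request:
send_rows --moves '[{"tx":0,"ty":0,"tz":-30,"wx":0,"wy":0,"wz":0,"hand":0},{"tx":0,"ty":0,"tz":-40,"wx":0,"wy":0,"wz":0,"hand":0},{"tx":0,"ty":0,"tz":-30,"wx":0,"wy":-0.06,"wz":0,"hand":0.5},{"tx":-15,"ty":0,"tz":0,"wx":0,"wy":-0.06,"wz":0,"hand":1},{"tx":-15,"ty":0,"tz":0,"wx":0,"wy":0,"wz":0,"hand":1},{"tx":0,"ty":0,"tz":0,"wx":0,"wy":0,"wz":0,"hand":1},{"tx":0,"ty":0,"tz":0,"wx":0,"wy":0,"wz":0,"hand":1},{"tx":0,"ty":0,"tz":0,"wx":0,"wy":0,"wz":0,"hand":1},{"tx":0,"ty":0,"tz":0,"wx":0,"wy":0,"wz":0,"hand":1},{"tx":0,"ty":0,"tz":0,"wx":0,"wy":0,"wz":0,"hand":1}]' --newtons 120

```text
time_s: 16.75
ee_pos: [0.519, -0.0936, 0.1841]
ee_rot: [-0.0, 0.611, 0.792, 0.0]
ft_force: [-0.8, -0.6, -0.3]
grip_width: 1.004
grasp_force: 0.0
```

```bash
python3 st.py l2; python3 - <<'E'
from h import *
im=cv2.imread("pics/l2.png")[:,:,::-1].copy(); hsv=cv2.cvtColor(im,cv2.COLOR_RGB2HSV); s=bot.get_state()
y=cv2.inRange(hsv,np.array((20,170,60)),np.array((34,255,255)))
n,l,st,c=cv2.connectedComponentsWithStats(y)
for k in range(1,n):
    if st[k,4]>25 and 180<c[k,0]<330: print(c[k].round(1),st[k],plane(ray("wrist",[c[k]],s),.05).round(4))
b=np.hstack([im[60:60+260,190:330]]); cv2.imwrite("pics/l2c.png",cv2.resize(b,None,fx=2.3,fy=2.3)[:,:,::-1])
E
```

```text
t 16.75 bay x,y,z mm -66.6 1.1 184.1 pitch 0.0002 yaw 1.827 roll 0.0
F tool [-0.42 -0.89  0.26] M [0.04 0.03 0.  ] Fw [-0.8 -0.6 -0.3]
tail x -176.6 z 110.9
mid x -111.5 z 110.9
lead x -46.5 z 111.0
[203.7 113.7] [196 111  18   7  97] [[ 0.4548 -0.0388  0.05  ]]
[253.6 141.4] [243 127  24  29 477] [[ 0.5076 -0.0532  0.05  ]]
[217.3 238. ] [211 232  13  13 155] [[ 0.4961 -0.1601  0.05  ]]
[290.  237.6] [284 232  13  13 142] [[ 0.57   -0.1402  0.05  ]]
```

View pics/l2c.png

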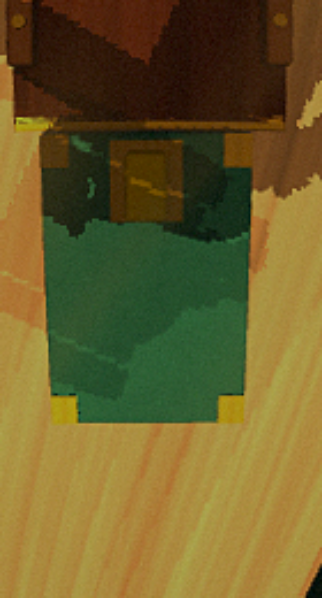

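The case is flat, square and touching the sill (sill at crop row 125, case front 135, knob at crop (145,170), i.e. wrist px ~(253,134)). Regrasping at full grip, 4 mm deeper.

Request:
send_rows --moves '[{"tx":25,"ty":-1,"tz":10,"wx":0,"wy":0,"wz":0,"hand":1},{"tx":20.5,"ty":0,"tz":40,"wx":0,"wy":0,"wz":0,"hand":1},{"tx":0,"ty":0,"tz":35,"wx":0,"wy":0,"wz":0,"hand":1},{"tx":0,"ty":0,"tz":20,"wx":0,"wy":0,"wz":0,"hand":0.6},{"tx":0,"ty":0,"tz":9.6,"wx":0,"wy":0,"wz":0,"hand":0.4},{"tx":0,"ty":0,"tz":0,"wx":0,"wy":0,"wz":0,"hand":0.25},{"tx":0,"ty":0,"tz":0,"wx":0,"wy":0,"wz":0,"hand":0.2},{"tx":0,"ty":0,"tz":0,"wx":0,"wy":0,"wz":0,"hand":0},{"tx":0,"ty":0,"tz":0,"wx":0,"wy":0,"wz":0,"hand":0},{"tx":0,"ty":0,"tz":0,"wx":0,"wy":0,"wz":0,"hand":0}]' --newtons 120

```text
time_s: 18.05
ee_pos: [0.5066, -0.0501, 0.0709]
ee_rot: [0.0, 0.611, 0.792, 0.0]
ft_force: [-3.3, -0.8, 5.2]
grip_width: 0.113
grasp_force: 118.2
```

```bash
python3 st.py r1; python3 - <<'E'
from rig import bot
s=bot.get_state();print(s['grip_width'],s['grasp_force'])
E
```

```text
t 18.05 bay x,y,z mm -21.3 1.9 70.9 pitch -0.0004 yaw 1.827 roll 0.001
F tool [ 0.08 -3.38 -5.18] M [0.47 0.1  0.11] Fw [-3.3 -0.8  5.2]
tail x -131.3 z -2.3
mid x -66.3 z -2.3
lead x -1.3 z -2.3
0.1196073064287261 118.15377367660403
```

Request:
send_rows --moves '[{"tx":0.3,"ty":0,"tz":-0.5,"wx":0,"wy":0,"wz":0,"hand":0},{"tx":0.3,"ty":0,"tz":-0.5,"wx":0,"wy":0,"wz":0,"hand":0},{"tx":0.3,"ty":0,"tz":0,"wx":0,"wy":0,"wz":0,"hand":0},{"tx":0.3,"ty":0,"tz":0,"wx":0,"wy":0,"wz":0,"hand":0},{"tx":0.3,"ty":0,"tz":0,"wx":0,"wy":0,"wz":0,"hand":0},{"tx":0.3,"ty":0,"tz":0,"wx":0,"wy":0,"wz":0,"hand":0},{"tx":0.3,"ty":0,"tz":0,"wx":0,"wy":0,"wz":0,"hand":0},{"tx":0.3,"ty":0,"tz":0,"wx":0,"wy":0,"wz":0,"hand":0},{"tx":0,"ty":0,"tz":0,"wx":0,"wy":0,"wz":0,"hand":0},{"tx":0,"ty":0,"tz":0,"wx":0,"wy":0,"wz":0,"hand":0}]'

```text
time_s: 19.35
ee_pos: [0.5067, -0.0492, 0.071]
ee_rot: [0.002, 0.61, 0.792, -0.001]
ft_force: [-0.3, -7.6, 2.2]
grip_width: 0.117
grasp_force: 118.5
```

```bash
python3 st.py r2
```

```text
t 19.35 bay x,y,z mm -20.5 1.6 71.0 pitch -0.0032 yaw 1.828 roll 0.001
F tool [-7.24 -2.26 -2.13] M [ 0.54 -1.22 -0.05] Fw [-0.3 -7.6  2.2]
tail x -130.7 z -1.8
mid x -65.7 z -2.0
lead x -0.7 z -2.2
```

Request:
send_rows --moves '[{"tx":0.3,"ty":0,"tz":0,"wx":0,"wy":0,"wz":0,"hand":0},{"tx":0.2,"ty":0,"tz":-0.5,"wx":0,"wy":0,"wz":0,"hand":0},{"tx":-0.3,"ty":0,"tz":-1.1,"wx":0,"wy":0.01,"wz":0,"hand":0},{"tx":-0.5,"ty":0,"tz":-1.1,"wx":0,"wy":0.01,"wz":0,"hand":0},{"tx":-0.7,"ty":0,"tz":-1.1,"wx":0,"wy":0.01,"wz":0,"hand":0},{"tx":-0.7,"ty":0,"tz":-1.1,"wx":0,"wy":0.01,"wz":0,"hand":0},{"tx":-0.7,"ty":0,"tz":-1.1,"wx":0,"wy":0.01,"wz":0,"hand":0},{"tx":-0.7,"ty":0,"tz":-1.1,"wx":0,"wy":0.01,"wz":0,"hand":0},{"tx":0,"ty":0,"tz":0,"wx":0,"wy":0,"wz":0,"hand":0},{"tx":0,"ty":0,"tz":0,"wx":0,"wy":0,"wz":0,"hand":0}]'

```text
time_s: 20.65
ee_pos: [0.5066, -0.0513, 0.0768]
ee_rot: [-0.024, 0.611, 0.791, 0.018]
ft_force: [1.5, -4.8, -9.4]
grip_width: 0.112
grasp_force: 118.0
```

```bash
python3 st.py r3; python3 - <<'E'
import cv2,numpy as np
for n in("r2","r3"):
    f=cv2.imread(f"pics/{n}.png").astype(float)[:,:,::-1]
    for u in(200,310): print(n,u,(f[170:212,u-2:u+3].mean(1)@[1,1,-2]).astype(int).tolist())
E
```

```text
t 20.65 bay x,y,z mm -22.5 2.2 76.8 pitch 0.0594 yaw 1.827 roll -0.0006
F tool [-5.55  0.19  9.12] M [ 0.06 -1.14 -0.03] Fw [ 1.5 -4.8 -9.4]
tail x -127.9 z -2.8
mid x -63.1 z 1.1
lead x 1.8 z 4.9
r2 200 [57, 53, 56, 63, 50, 69, 161, 148, 136, 130, 145, 144, 137, 150, 129, 45, 19, 30, 30, 25, 28, 26, 30, 23, 24, 26, 31, 22, 31, 104, 143, 143, 133, 136, 141, 138, 141, 142, 139, 146, 146, 143]
r2 310 [72, 73, 64, 71, 66, 106, 171, 156, 173, 164, 226, 215, 203, 185, 106, 21, 32, 36, 30, 34, 35, 40, 34, 31, 40, 44, 39, 28, 47, 151, 208, 202, 206, 202, 181, 169, 152, 142, 147, 145, 147, 146]
r3 200 [58, 63, 58, 58, 57, 63, 121, 143, 144, 149, 141, 146, 140, 153, 126, 42, 23, 26, 27, 31, 31, 24, 28, 26, 28, 22, 23, 25, 20, 37, 106, 149, 147, 147, 150, 147, 150, 149, 150, 152, 150, 150]
r3 310 [67, 69, 73, 66, 71, 65, 119, 170, 208, 212, 223, 220, 219, 206, 144, 11, 30, 33, 34, 34, 38, 36, 36, 36, 32, 33, 37, 34, 30, 60, 119, 136, 139, 134, 136, 143, 139, 143, 142, 146, 146, 144]
```

Holding rigidly this time. Continue pivoting until the nose clears the sill.

Request:
send_rows --moves '[{"tx":-0.9,"ty":0,"tz":-1.5,"wx":0,"wy":0.0135,"wz":0,"hand":0},{"tx":-0.9,"ty":0,"tz":-1.5,"wx":0,"wy":0.0135,"wz":0,"hand":0},{"tx":-0.9,"ty":0,"tz":-1.5,"wx":0,"wy":0.0135,"wz":0,"hand":0},{"tx":-0.9,"ty":0,"tz":-1.5,"wx":0,"wy":0.0135,"wz":0,"hand":0},{"tx":-0.9,"ty":0,"tz":-1.5,"wx":0,"wy":0.0135,"wz":0,"hand":0},{"tx":-0.9,"ty":0,"tz":-1.5,"wx":0,"wy":0.0135,"wz":0,"hand":0},{"tx":-0.9,"ty":0,"tz":-1.5,"wx":0,"wy":0.0135,"wz":0,"hand":0},{"tx":-0.9,"ty":0,"tz":-1.5,"wx":0,"wy":0.0135,"wz":0,"hand":0},{"tx":0,"ty":0,"tz":0,"wx":0,"wy":0,"wz":0,"hand":0},{"tx":0,"ty":0,"tz":0,"wx":0,"wy":0,"wz":0,"hand":0}]'

```text
time_s: 21.95
ee_pos: [0.5088, -0.0584, 0.089]
ee_rot: [-0.067, 0.609, 0.789, 0.052]
ft_force: [0.5, 2.8, -2.9]
grip_width: 0.117
grasp_force: 119.5
```

```bash
python3 st.py r4; python3 - <<'E'
import cv2,numpy as np
for n in("r4",):
    f=cv2.imread(f"pics/{n}.png").astype(float)[:,:,::-1]
    for u in(200,310): print(n,u,(f[170:212,u-2:u+3].mean(1)@[1,1,-2]).astype(int).tolist())
E
```

```text
t 21.95 bay x,y,z mm -29.9 1.9 89.0 pitch 0.1691 yaw 1.827 roll 0.0004
F tool [2.09 1.16 3.34] M [-0.09  0.32 -0.03] Fw [ 0.5  2.8 -2.9]
tail x -126.0 z -1.6
mid x -62.0 z 9.3
lead x 2.1 z 20.2
r4 200 [58, 63, 59, 58, 85, 74, 53, 77, 167, 118, 31, 30, 33, 35, 27, 33, 30, 30, 27, 28, 30, 25, 24, 24, 26, 26, 22, 12, 128, 299, 347, 338, 337, 348, 316, 187, 123, 143, 148, 144, 142, 148]
r4 310 [72, 71, 73, 69, 73, 66, 77, 162, 235, 157, 12, 19, 24, 29, 28, 31, 28, 29, 32, 32, 34, 33, 26, 36, 31, 32, 31, 30, 89, 165, 184, 173, 178, 180, 188, 189, 182, 196, 193, 202, 195, 200]
```

Nose is clear of the sill (full front face visible at rows 179–198). Advance over the deck with tail down, tilt increasing.

Request:
send_rows --moves '[{"tx":2.6,"ty":0.1,"tz":0,"wx":0,"wy":0.0045,"wz":0,"hand":0},{"tx":2.6,"ty":0.1,"tz":0,"wx":0,"wy":0.0045,"wz":0,"hand":0},{"tx":2.6,"ty":0.1,"tz":0,"wx":0,"wy":0.0045,"wz":0,"hand":0},{"tx":2.6,"ty":0.1,"tz":0.1,"wx":0,"wy":0.0045,"wz":0,"hand":0},{"tx":2.6,"ty":0.1,"tz":0.1,"wx":0,"wy":0.0045,"wz":0,"hand":0},{"tx":2.6,"ty":0.1,"tz":0.1,"wx":0,"wy":0.0045,"wz":0,"hand":0},{"tx":2.6,"ty":0.1,"tz":0.1,"wx":0,"wy":0.0045,"wz":0,"hand":0},{"tx":2.6,"ty":0.1,"tz":0.1,"wx":0,"wy":0.0045,"wz":0,"hand":0},{"tx":2.6,"ty":0.1,"tz":0.1,"wx":0,"wy":0.0045,"wz":0,"hand":0},{"tx":0,"ty":0,"tz":0,"wx":0,"wy":0,"wz":0,"hand":0}]'

```text
time_s: 23.25
ee_pos: [0.5038, -0.0361, 0.0926]
ee_rot: [-0.083, 0.608, 0.787, 0.064]
ft_force: [0.2, -0.2, -5.7]
grip_width: 0.119
grasp_force: 119.2
```

```bash
sed -i 's/^h=73.2/h=71.2/' st.py; python3 st.py r5; python3 - <<'E'
import cv2,numpy as np
f=cv2.imread("pics/r5.png").astype(float)[:,:,::-1]
for u in(200,310): print(u,(f[170:212,u-2:u+3].mean(1)@[1,1,-2]).astype(int).tolist())
E
```

```text
t 23.25 bay x,y,z mm -7.0 1.1 92.6 pitch 0.2092 yaw 1.827 roll 0.0
F tool [-1.4   0.13  5.49] M [-0.03 -0.22  0.  ] Fw [ 0.2 -0.2 -5.7]
tail x -99.8 z 0.1
mid x -36.3 z 13.6
lead x 27.3 z 27.1
200 [136, 135, 136, 137, 139, 135, 136, 144, 144, 126, 36, 33, 34, 35, 30, 31, 32, 33, 31, 33, 28, 28, 25, 30, 23, 28, 25, 0, 137, 319, 356, 349, 341, 346, 342, 347, 358, 351, 360, 366, 360, 251]
310 [71, 76, 72, 76, 75, 76, 77, 76, 81, 75, 26, 30, 24, 31, 31, 34, 30, 30, 27, 32, 31, 27, 30, 30, 31, 38, 29, 24, 70, 159, 182, 176, 183, 184, 186, 188, 190, 194, 192, 200, 195, 203]
```

Request:
send_rows --moves '[{"tx":3.4,"ty":0.1,"tz":0.1,"wx":0,"wy":0.0068,"wz":0,"hand":0},{"tx":3.4,"ty":0.1,"tz":0.1,"wx":0,"wy":0.0068,"wz":0,"hand":0},{"tx":3.4,"ty":0.1,"tz":0.1,"wx":0,"wy":0.0068,"wz":0,"hand":0},{"tx":3.4,"ty":0.1,"tz":0.2,"wx":0,"wy":0.0068,"wz":0,"hand":0},{"tx":3.4,"ty":0.1,"tz":0.2,"wx":0,"wy":0.0068,"wz":0,"hand":0},{"tx":3.4,"ty":0.1,"tz":0.2,"wx":0,"wy":0.0068,"wz":0,"hand":0},{"tx":3.4,"ty":0.1,"tz":0.3,"wx":0,"wy":0.0068,"wz":0,"hand":0},{"tx":3.4,"ty":0.1,"tz":0.3,"wx":0,"wy":0.0068,"wz":0,"hand":0},{"tx":3.4,"ty":0.1,"tz":0.3,"wx":0,"wy":0.0068,"wz":0,"hand":0},{"tx":3.4,"ty":0,"tz":0.3,"wx":0,"wy":0.0068,"wz":0,"hand":0}]'

```text
time_s: 24.55
ee_pos: [0.4962, -0.0035, 0.0985]
ee_rot: [-0.109, 0.605, 0.784, 0.084]
ft_force: [0.0, -0.9, -5.5]
grip_width: 0.112
grasp_force: 119.0
```

```bash
python3 st.py r6; python3 - <<'E'
import cv2,numpy as np
f=cv2.imread("pics/r6.png").astype(float)[:,:,::-1]
for u in(200,310): print(u,(f[170:212,u-2:u+3].mean(1)@[1,1,-2]).astype(int).tolist())
E
```

```text
t 24.55 bay x,y,z mm 26.4 0.1 98.5 pitch 0.277 yaw 1.827 roll 0.0
F tool [-2.38 -0.23  5.07] M [-0.02 -0.5   0.01] Fw [ 0.  -0.9 -5.5]
tail x -60.0 z -0.0
mid x 2.6 z 17.7
lead x 65.1 z 35.5
200 [68, 72, 66, 70, 69, 71, 63, 69, 67, 69, 40, 27, 23, 27, 27, 25, 25, 28, 26, 28, 22, 28, 25, 29, 24, 23, 20, -3, 137, 315, 361, 344, 346, 345, 350, 349, 356, 367, 358, 368, 373, 367]
310 [80, 81, 74, 80, 78, 77, 79, 85, 81, 78, 35, 32, 32, 33, 34, 36, 34, 35, 37, 32, 35, 37, 30, 32, 32, 37, 34, 26, 59, 138, 177, 171, 172, 181, 176, 182, 185, 184, 188, 190, 197, 195]
```

Middle is at the sill. Go a little further with the tail still down, then begin to lower about the sill edge.

Request:
send_rows --moves '[{"tx":0.9,"ty":0,"tz":-0.4,"wx":0,"wy":0.008,"wz":0,"hand":0},{"tx":0.9,"ty":0,"tz":-0.4,"wx":0,"wy":0.008,"wz":0,"hand":0},{"tx":0.9,"ty":0,"tz":-0.4,"wx":0,"wy":0.008,"wz":0,"hand":0},{"tx":0.9,"ty":0,"tz":-0.4,"wx":0,"wy":0.008,"wz":0,"hand":0},{"tx":0.9,"ty":0,"tz":-0.4,"wx":0,"wy":0.008,"wz":0,"hand":0},{"tx":0.9,"ty":0,"tz":-0.4,"wx":0,"wy":0.008,"wz":0,"hand":0},{"tx":0,"ty":0,"tz":0,"wx":0,"wy":0,"wz":0,"hand":0},{"tx":0.7,"ty":0,"tz":0.5,"wx":0,"wy":-0.01,"wz":0,"hand":0},{"tx":0.7,"ty":0,"tz":0.5,"wx":0,"wy":-0.01,"wz":0,"hand":0},{"tx":0.7,"ty":0,"tz":0.5,"wx":0,"wy":-0.01,"wz":0,"hand":0}]'

```text
time_s: 25.85
ee_pos: [0.4944, 0.0031, 0.1015]
ee_rot: [-0.116, 0.604, 0.783, 0.089]
ft_force: [-0.1, -0.2, -7.6]
grip_width: 0.116
grasp_force: 118.9
```

```bash
python3 st.py r7
```

```text
t 25.85 bay x,y,z mm 33.3 0.1 101.5 pitch 0.2939 yaw 1.827 roll -0.0001
F tool [-2.38 -0.14  7.19] M [ 0.01 -0.52 -0.01] Fw [-0.1 -0.2 -7.6]
tail x -51.4 z 1.5
mid x 10.8 z 20.3
lead x 73.0 z 39.2
```

Request:
send_rows --moves '[{"tx":1.7,"ty":0,"tz":1.35,"wx":0,"wy":-0.024,"wz":0,"hand":0},{"tx":1.7,"ty":0,"tz":1.35,"wx":0,"wy":-0.024,"wz":0,"hand":0},{"tx":1.7,"ty":0,"tz":1.35,"wx":0,"wy":-0.024,"wz":0,"hand":0},{"tx":1.7,"ty":0,"tz":1.35,"wx":0,"wy":-0.024,"wz":0,"hand":0},{"tx":1.7,"ty":0,"tz":1.35,"wx":0,"wy":-0.024,"wz":0,"hand":0},{"tx":1.7,"ty":0,"tz":1.35,"wx":0,"wy":-0.024,"wz":0,"hand":0},{"tx":1.7,"ty":0,"tz":1.35,"wx":0,"wy":-0.024,"wz":0,"hand":0},{"tx":1.7,"ty":0,"tz":1.35,"wx":0,"wy":-0.024,"wz":0,"hand":0},{"tx":1.7,"ty":0,"tz":1.35,"wx":0,"wy":-0.024,"wz":0,"hand":0},{"tx":0,"ty":0,"tz":0,"wx":0,"wy":0,"wz":0,"hand":0}]'

```text
time_s: 27.15
ee_pos: [0.4898, 0.0204, 0.0927]
ee_rot: [-0.031, 0.61, 0.791, 0.024]
ft_force: [-0.3, -1.0, -5.0]
grip_width: 0.113
grasp_force: 119.1
```

```bash
python3 st.py r8
```

```text
t 27.15 bay x,y,z mm 51.1 0.2 92.7 pitch 0.0786 yaw 1.828 roll -0.0003
F tool [-1.26 -0.49  4.9 ] M [ 0.03 -0.08 -0.03] Fw [-0.3 -1.  -5. ]
tail x -53.0 z 13.1
mid x 11.8 z 18.2
lead x 76.6 z 23.3
```

Request:
send_rows --moves '[{"tx":0.7,"ty":0,"tz":0.55,"wx":0,"wy":-0.01,"wz":0,"hand":0},{"tx":0.7,"ty":0,"tz":0.55,"wx":0,"wy":-0.01,"wz":0,"hand":0},{"tx":0.7,"ty":0,"tz":0.55,"wx":0,"wy":-0.01,"wz":0,"hand":0},{"tx":0.7,"ty":0,"tz":0.55,"wx":0,"wy":-0.01,"wz":0,"hand":0},{"tx":0.7,"ty":0,"tz":0.55,"wx":0,"wy":-0.01,"wz":0,"hand":0},{"tx":0.7,"ty":0,"tz":0.55,"wx":0,"wy":-0.01,"wz":0,"hand":0},{"tx":0.7,"ty":0,"tz":0.55,"wx":0,"wy":-0.01,"wz":0,"hand":0},{"tx":0.5,"ty":0,"tz":0.45,"wx":0,"wy":-0.008,"wz":0,"hand":0},{"tx":0,"ty":0,"tz":0.2,"wx":0,"wy":0,"wz":0,"hand":0},{"tx":0,"ty":0,"tz":0,"wx":0,"wy":0,"wz":0,"hand":0}]'

```text
time_s: 28.45
ee_pos: [0.4886, 0.0255, 0.0887]
ee_rot: [-0.0, 0.611, 0.792, 0.0]
ft_force: [-2.6, 3.5, 3.2]
grip_width: 0.113
grasp_force: 120.4
```

```bash
python3 st.py r9
```

```text
t 28.45 bay x,y,z mm 56.3 0.0 88.7 pitch 0.0011 yaw 1.827 roll 0.0001
F tool [ 4.1  -1.63 -3.24] M [0.3  0.99 0.01] Fw [-2.6  3.5  3.2]
tail x -53.6 z 17.4
mid x 11.4 z 17.4
lead x 76.4 z 17.5
```

Laid down softly and level. Now slide along the deck.

Request:
send_rows --moves '[{"tx":2,"ty":0,"tz":-0.4,"wx":0,"wy":0,"wz":0,"hand":0},{"tx":5,"ty":0,"tz":0,"wx":0,"wy":0,"wz":0,"hand":0},{"tx":6,"ty":0,"tz":0,"wx":0,"wy":0,"wz":0,"hand":0},{"tx":7,"ty":0,"tz":0,"wx":0,"wy":0,"wz":0,"hand":0},{"tx":7,"ty":0,"tz":0,"wx":0,"wy":0,"wz":0,"hand":0},{"tx":7,"ty":0,"tz":0,"wx":0,"wy":0,"wz":0,"hand":0},{"tx":7,"ty":0,"tz":0,"wx":0,"wy":0,"wz":0,"hand":0},{"tx":6,"ty":0,"tz":0,"wx":0,"wy":0,"wz":0,"hand":0},{"tx":5,"ty":0,"tz":0,"wx":0,"wy":0,"wz":0,"hand":0},{"tx":3,"ty":0,"tz":0,"wx":0,"wy":0,"wz":0,"hand":0}]'

```text
time_s: 29.75
ee_pos: [0.4746, 0.0787, 0.0889]
ee_rot: [-0.0, 0.611, 0.792, 0.0]
ft_force: [0.0, -0.9, -5.1]
grip_width: 0.113
grasp_force: 118.9
```

```bash
python3 st.py s1; python3 - <<'E'
from h import *
im=cv2.imread("pics/s1.png")[:,:,::-1].copy(); s=bot.get_state()
f=im.astype(int)
for u in(215,230,285,300): print(u,f[130:205,u-1:u+2].mean((1,2)).astype(int).tolist())
E
```

```text
t 29.75 bay x,y,z mm 111.3 -0.1 88.9 pitch 0.0005 yaw 1.827 roll -0.0001
F tool [-0.86 -0.18  5.07] M [-0.   -0.08  0.03] Fw [ 0.  -0.9 -5.1]
tail x 1.4 z 17.6
mid x 66.4 z 17.7
lead x 131.4 z 17.7
215 [35, 38, 36, 36, 36, 35, 36, 34, 38, 55, 62, 57, 65, 81, 80, 82, 79, 81, 78, 81, 79, 39, 26, 26, 29, 22, 30, 28, 25, 27, 27, 27, 20, 28, 25, 19, 24, 23, 23, 21, 23, 23, 19, 25, 23, 20, 23, 22, 21, 20, 20, 20, 22, 21, 22, 18, 22, 17, 20, 23, 23, 19, 25, 15, 20, 26, 21, 21, 28, 28, 31, 29, 30, 30, 30]
230 [34, 33, 30, 34, 29, 30, 29, 27, 39, 56, 60, 59, 69, 84, 80, 83, 78, 78, 79, 85, 77, 23, 24, 17, 21, 25, 26, 18, 20, 20, 20, 21, 18, 23, 19, 21, 19, 18, 21, 22, 18, 18, 21, 19, 25, 19, 20, 20, 21, 22, 23, 21, 24, 30, 21, 23, 25, 23, 22, 25, 21, 24, 24, 23, 23, 26, 24, 26, 26, 31, 31, 29, 27, 34, 40]
285 [32, 30, 28, 28, 32, 31, 28, 24, 41, 53, 58, 52, 71, 84, 83, 81, 85, 108, 118, 123, 100, 21, 26, 30, 29, 29, 28, 30, 28, 26, 30, 33, 30, 29, 29, 28, 30, 28, 25, 28, 33, 27, 29, 27, 31, 27, 27, 18, 20, 18, 18, 21, 17, 21, 20, 23, 21, 24, 16, 19, 20, 20, 24, 21, 22, 18, 23, 15, 25, 28, 26, 28, 24, 27, 27]
300 [46, 45, 46, 46, 45, 40, 43, 41, 48, 57, 60, 48, 81, 121, 126, 121, 120, 122, 119, 124, 92, 40, 26, 27, 28, 33, 30, 30, 30, 31, 28, 27, 30, 30, 30, 31, 32, 26, 33, 31, 33, 33, 28, 29, 30, 29, 19, 18, 18, 23, 21, 24, 23, 24, 25, 22, 25, 25, 22, 27, 21, 25, 24, 26, 22, 21, 24, 24, 34, 38, 39, 47, 45, 42, 42]
```

```bash
python3 - <<'E'
from h import *
s=bot.get_state(); b=np.array([-.2553,.9669])
for z in(.016,.042,.050):
    X=plane(ray("wrist",[(230,150.8),(285,150.8),(230,138.8)],s),z)[:,:2]; print(z,((X-[.503,-.029])@b).round(4))
E
```

```text
0.016 [0.1532 0.1532 0.1623]
0.042 [0.1568 0.1568 0.1648]
0.05 [0.1579 0.1579 0.1656]
```

Request:
send_rows --moves '[{"tx":1,"ty":0,"tz":0.4,"wx":0,"wy":0,"wz":0,"hand":0},{"tx":1,"ty":0,"tz":0.2,"wx":0,"wy":0,"wz":0,"hand":0},{"tx":1,"ty":0,"tz":0,"wx":0,"wy":0,"wz":0,"hand":0},{"tx":1,"ty":0,"tz":0,"wx":0,"wy":0,"wz":0,"hand":0},{"tx":1,"ty":0,"tz":0,"wx":0,"wy":0,"wz":0,"hand":0},{"tx":0.8,"ty":0,"tz":0,"wx":0,"wy":0,"wz":0,"hand":0},{"tx":0.8,"ty":0,"tz":0,"wx":0,"wy":0,"wz":0,"hand":0},{"tx":0.8,"ty":0,"tz":0,"wx":0,"wy":0,"wz":0,"hand":0},{"tx":0.8,"ty":0,"tz":0,"wx":0,"wy":0,"wz":0,"hand":0},{"tx":0.8,"ty":0,"tz":0,"wx":0,"wy":0,"wz":0,"hand":0}]'

```text
time_s: 31.05
ee_pos: [0.4725, 0.0871, 0.0883]
ee_rot: [-0.0, 0.611, 0.792, 0.0]
ft_force: [0.6, -0.9, -5.8]
grip_width: 0.116
grasp_force: 119.0
```

Request:
send_rows --moves '[{"tx":1.2,"ty":0,"tz":0.2,"wx":0,"wy":0,"wz":0,"hand":0},{"tx":1.2,"ty":0,"tz":0.2,"wx":0,"wy":0,"wz":0,"hand":0},{"tx":1.2,"ty":0,"tz":0.2,"wx":0,"wy":0,"wz":0,"hand":0},{"tx":1.2,"ty":0,"tz":0.2,"wx":0,"wy":0,"wz":0,"hand":0},{"tx":1.2,"ty":0,"tz":0.2,"wx":0,"wy":0,"wz":0,"hand":0},{"tx":1.2,"ty":0,"tz":0,"wx":0,"wy":0,"wz":0,"hand":0},{"tx":1.2,"ty":0,"tz":0,"wx":0,"wy":0,"wz":0,"hand":0},{"tx":1,"ty":0,"tz":0,"wx":0,"wy":0,"wz":0,"hand":0},{"tx":1,"ty":0,"tz":0,"wx":0,"wy":0,"wz":0,"hand":0},{"tx":1,"ty":0,"tz":0,"wx":0,"wy":0,"wz":0,"hand":0}]'

```text
time_s: 32.3
ee_pos: [0.4696, 0.0982, 0.0873]
ee_rot: [-0.0, 0.611, 0.792, 0.0]
ft_force: [0.1, -0.1, -4.9]
grip_width: 0.11
grasp_force: 119.1
```

```bash
python3 st.py s2
```

```text
t 32.3 bay x,y,z mm 131.5 -0.2 87.3 pitch 0.0006 yaw 1.827 roll 0.0001
F tool [-0.11  0.11  4.9 ] M [ 0.02 -0.21  0.05] Fw [ 0.1 -0.1 -4.9]
tail x 21.5 z 16.1
mid x 86.5 z 16.1
lead x 151.5 z 16.1
```

Request:
send_rows --moves '[{"tx":0.2,"ty":0,"tz":0.2,"wx":0,"wy":0,"wz":0,"hand":0},{"tx":0.2,"ty":0,"tz":0.2,"wx":0,"wy":0,"wz":0,"hand":0},{"tx":0.2,"ty":0,"tz":0.2,"wx":0,"wy":0,"wz":0,"hand":0},{"tx":0.2,"ty":0,"tz":0.2,"wx":0,"wy":0,"wz":0,"hand":0},{"tx":0.2,"ty":0,"tz":0.2,"wx":0,"wy":0,"wz":0,"hand":0},{"tx":0.2,"ty":0,"tz":0.2,"wx":0,"wy":0,"wz":0,"hand":0},{"tx":0,"ty":0,"tz":0,"wx":0,"wy":0,"wz":0,"hand":0},{"tx":0,"ty":0,"tz":0,"wx":0,"wy":0,"wz":0,"hand":0},{"tx":0,"ty":0,"tz":0,"wx":0,"wy":0,"wz":0,"hand":0},{"tx":0,"ty":0,"tz":0,"wx":0,"wy":0,"wz":0,"hand":0}]'

```text
time_s: 33.6
ee_pos: [0.4695, 0.0986, 0.0869]
ee_rot: [0.0, 0.611, 0.792, -0.0]
ft_force: [-1.1, -5.9, 5.3]
grip_width: 0.113
grasp_force: 121.0
```

```bash
python3 st.py s3
```

```text
t 33.6 bay x,y,z mm 131.9 -0.2 86.9 pitch -0.0008 yaw 1.827 roll 0.0005
F tool [-5.42 -2.57 -5.34] M [ 0.47 -0.91  0.04] Fw [-1.1 -5.9  5.3]
tail x 21.9 z 15.8
mid x 86.9 z 15.7
lead x 151.9 z 15.7
```

Request:
send_rows --moves '[{"tx":0,"ty":0,"tz":-0.3,"wx":0,"wy":0,"wz":0,"hand":0},{"tx":0,"ty":0,"tz":-0.3,"wx":0,"wy":0,"wz":0,"hand":0},{"tx":0.3,"ty":0,"tz":0,"wx":0,"wy":0,"wz":0,"hand":0},{"tx":0.3,"ty":0,"tz":0,"wx":0,"wy":0,"wz":0,"hand":0},{"tx":0.3,"ty":0,"tz":0,"wx":0,"wy":0,"wz":0,"hand":0},{"tx":0.3,"ty":0,"tz":0,"wx":0,"wy":0,"wz":0,"hand":0},{"tx":0.3,"ty":0,"tz":0,"wx":0,"wy":0,"wz":0,"hand":0},{"tx":0.3,"ty":0,"tz":0,"wx":0,"wy":0,"wz":0,"hand":0},{"tx":0.3,"ty":0,"tz":0,"wx":0,"wy":0,"wz":0,"hand":0},{"tx":0,"ty":0,"tz":0,"wx":0,"wy":0,"wz":0,"hand":0}]'

```text
time_s: 34.9
ee_pos: [0.4693, 0.1014, 0.0869]
ee_rot: [0.0, 0.611, 0.792, 0.001]
ft_force: [1.1, -5.0, 1.8]
grip_width: 0.114
grasp_force: 120.4
```

```bash
python3 st.py s4
```

```text
t 34.9 bay x,y,z mm 134.7 -0.7 86.9 pitch 0.0003 yaw 1.827 roll 0.0014
F tool [-5.08 -0.17 -1.81] M [ 0.06 -0.88 -0.03] Fw [ 1.1 -5.   1.8]
tail x 24.7 z 15.7
mid x 89.7 z 15.7
lead x 154.7 z 15.7
```

Request:
send_rows --moves '[{"tx":0.3,"ty":0,"tz":-0.1,"wx":0,"wy":0,"wz":0,"hand":0},{"tx":0.3,"ty":0,"tz":-0.1,"wx":0,"wy":0,"wz":0,"hand":0},{"tx":0.3,"ty":0,"tz":0,"wx":0,"wy":0,"wz":0,"hand":0},{"tx":0.3,"ty":0,"tz":0,"wx":0,"wy":0,"wz":0,"hand":0},{"tx":0.3,"ty":0,"tz":0,"wx":0,"wy":0,"wz":0,"hand":0},{"tx":0.3,"ty":0,"tz":0,"wx":0,"wy":0,"wz":0,"hand":0},{"tx":0.3,"ty":0,"tz":0,"wx":0,"wy":0,"wz":0,"hand":0},{"tx":0.3,"ty":0,"tz":0,"wx":0,"wy":0,"wz":0,"hand":0},{"tx":0,"ty":0,"tz":0,"wx":0,"wy":0,"wz":0,"hand":0},{"tx":0,"ty":0,"tz":0,"wx":0,"wy":0,"wz":0,"hand":0}]'

```text
time_s: 36.2
ee_pos: [0.4684, 0.1032, 0.0869]
ee_rot: [0.0, 0.611, 0.792, -0.0]
ft_force: [2.8, -5.4, 0.2]
grip_width: 0.115
grasp_force: 120.2
```

```bash
python3 st.py s5
```

```text
t 36.2 bay x,y,z mm 136.6 -0.2 86.9 pitch -0.0005 yaw 1.827 roll 0.0002
F tool [-5.96  1.28 -0.24] M [-0.24 -1.09 -0.09] Fw [ 2.8 -5.4  0.2]
tail x 26.6 z 15.8
mid x 91.6 z 15.7
lead x 156.6 z 15.7
```

Request:
send_rows --moves '[{"tx":0.3,"ty":0,"tz":0,"wx":0,"wy":0,"wz":0,"hand":0},{"tx":0.3,"ty":0,"tz":0,"wx":0,"wy":0,"wz":0,"hand":0},{"tx":0.3,"ty":0,"tz":0,"wx":0,"wy":0,"wz":0,"hand":0},{"tx":0.3,"ty":0,"tz":0,"wx":0,"wy":0,"wz":0,"hand":0},{"tx":0.3,"ty":0,"tz":0,"wx":0,"wy":0,"wz":0,"hand":0},{"tx":0,"ty":0,"tz":0,"wx":0,"wy":0,"wz":0,"hand":0},{"tx":0,"ty":0,"tz":0,"wx":0,"wy":0,"wz":0,"hand":0},{"tx":0,"ty":0,"tz":0,"wx":0,"wy":0,"wz":0,"hand":0},{"tx":0,"ty":0,"tz":0,"wx":0,"wy":0,"wz":0,"hand":0},{"tx":0,"ty":0,"tz":0,"wx":0,"wy":0,"wz":0,"hand":0}]'

```text
time_s: 37.5
ee_pos: [0.4683, 0.1036, 0.087]
ee_rot: [0.001, 0.61, 0.792, -0.001]
ft_force: [3.7, -9.6, 1.4]
grip_width: 0.113
grasp_force: 120.3
```

```bash
python3 st.py s6
```

```text
t 37.5 bay x,y,z mm 137.1 -0.3 87.0 pitch -0.0025 yaw 1.828 roll 0.0003
F tool [-10.27   1.17  -1.41] M [-0.15 -1.82 -0.06] Fw [ 3.7 -9.6  1.4]
tail x 26.9 z 16.1
mid x 91.9 z 16.0
lead x 156.9 z 15.8
```

In contact at x≈157 mm, matching the image estimate. Press a bit more and hold for a second.

Request:
send_rows --moves '[{"tx":0.3,"ty":0,"tz":0,"wx":0,"wy":0,"wz":0,"hand":0},{"tx":0.3,"ty":0,"tz":0,"wx":0,"wy":0,"wz":0,"hand":0},{"tx":0.3,"ty":0,"tz":0,"wx":0,"wy":0,"wz":0,"hand":0},{"tx":0,"ty":0,"tz":0,"wx":0,"wy":0,"wz":0,"hand":0},{"tx":0,"ty":0,"tz":0,"wx":0,"wy":0,"wz":0,"hand":0},{"tx":0,"ty":0,"tz":0,"wx":0,"wy":0,"wz":0,"hand":0},{"tx":0,"ty":0,"tz":0,"wx":0,"wy":0,"wz":0,"hand":0},{"tx":0,"ty":0,"tz":0,"wx":0,"wy":0,"wz":0,"hand":0},{"tx":0,"ty":0,"tz":0,"wx":0,"wy":0,"wz":0,"hand":0},{"tx":0,"ty":0,"tz":0,"wx":0,"wy":0,"wz":0,"hand":0}]'

```text
time_s: 38.8
ee_pos: [0.4681, 0.1041, 0.0872]
ee_rot: [0.001, 0.61, 0.792, -0.001]
ft_force: [2.3, -11.7, 2.7]
grip_width: 0.12
grasp_force: 120.5
```

```bash
python3 st.py s7;python3 - <<'E'
import cv2
for n in("s5","s7"):
    f=cv2.imread(f"pics/{n}.png").astype(float)
    for u in(215,230,285,300): print(n,u,f[160:203,u-1:u+2].mean((1,2)).astype(int).tolist())
E
```

```text
t 38.8 bay x,y,z mm 137.6 -0.3 87.2 pitch -0.0032 yaw 1.828 roll 0.0004
F tool [-11.94  -0.74  -2.62] M [-0.06 -2.07 -0.03] Fw [  2.3 -11.7   2.7]
tail x 27.4 z 16.4
mid x 92.4 z 16.2
lead x 157.4 z 16.0
s5 215 [67, 66, 63, 63, 66, 56, 17, 25, 24, 21, 20, 20, 24, 48, 57, 53, 54, 55, 53, 50, 58, 76, 76, 76, 76, 75, 76, 79, 67, 23, 18, 19, 21, 22, 22, 20, 18, 19, 25, 28, 29, 31, 31]
s5 230 [67, 66, 65, 65, 66, 52, 13, 19, 24, 24, 20, 18, 29, 50, 55, 54, 52, 53, 52, 51, 60, 76, 75, 75, 73, 73, 75, 76, 63, 26, 24, 25, 25, 24, 26, 20, 23, 20, 24, 29, 31, 29, 29]
s5 285 [99, 97, 99, 99, 96, 44, 23, 26, 32, 27, 25, 16, 30, 55, 54, 52, 51, 54, 53, 50, 66, 97, 94, 74, 74, 72, 75, 77, 60, 20, 18, 21, 16, 20, 22, 20, 21, 19, 23, 24, 24, 26, 27]
s5 300 [101, 100, 99, 96, 103, 54, 27, 28, 33, 31, 27, 25, 28, 58, 55, 51, 56, 55, 53, 49, 66, 111, 116, 115, 115, 111, 112, 109, 80, 13, 24, 25, 24, 28, 26, 28, 18, 25, 29, 35, 41, 39, 39]
s7 215 [66, 66, 66, 65, 67, 67, 56, 18, 20, 22, 23, 26, 21, 27, 48, 58, 54, 54, 54, 56, 51, 57, 76, 74, 75, 75, 75, 74, 76, 68, 26, 18, 20, 18, 24, 21, 24, 18, 22, 25, 28, 29, 24]
s7 230 [64, 65, 65, 65, 63, 66, 53, 20, 19, 18, 20, 18, 19, 29, 50, 54, 54, 57, 55, 52, 51, 61, 75, 72, 75, 75, 71, 73, 73, 65, 31, 19, 23, 24, 25, 25, 26, 23, 21, 23, 28, 29, 28]
s7 285 [98, 98, 98, 97, 101, 102, 84, 21, 28, 23, 24, 27, 20, 30, 55, 55, 51, 56, 53, 53, 51, 59, 77, 77, 75, 78, 77, 77, 79, 63, 19, 19, 16, 23, 22, 17, 17, 19, 17, 24, 25, 30, 24]
s7 300 [101, 96, 97, 100, 97, 104, 91, 26, 29, 31, 27, 29, 26, 29, 58, 53, 50, 55, 55, 54, 52, 64, 109, 115, 111, 113, 113, 109, 102, 87, 22, 22, 22, 25, 31, 21, 23, 27, 26, 32, 38, 40, 44]
```

Request:
send_rows --moves '[{"tx":-0.5,"ty":0,"tz":-0.3,"wx":0,"wy":0,"wz":0,"hand":0},{"tx":-0.5,"ty":0,"tz":-0.2,"wx":0,"wy":0,"wz":0,"hand":0},{"tx":0,"ty":0,"tz":0,"wx":0,"wy":0,"wz":0,"hand":0.2},{"tx":0,"ty":0,"tz":0,"wx":0,"wy":0,"wz":0,"hand":0.3},{"tx":0,"ty":0,"tz":0,"wx":0,"wy":0,"wz":0,"hand":0.5},{"tx":0,"ty":0,"tz":0,"wx":0,"wy":0,"wz":0,"hand":0.6},{"tx":0,"ty":0,"tz":0,"wx":0,"wy":0,"wz":0,"hand":0.6},{"tx":0,"ty":0,"tz":-5,"wx":0,"wy":0,"wz":0,"hand":0.6},{"tx":0,"ty":0,"tz":-20,"wx":0,"wy":0,"wz":0,"hand":0.6},{"tx":0,"ty":0,"tz":-30,"wx":0,"wy":0,"wz":0,"hand":0.6}]'

```text
time_s: 40.1
ee_pos: [0.4672, 0.1048, 0.1427]
ee_rot: [-0.001, 0.611, 0.792, -0.001]
ft_force: [0.7, 0.2, 0.3]
grip_width: 0.595
grasp_force: 0.0
```

Request:
send_rows --moves '[{"tx":0,"ty":0,"tz":-30,"wx":0,"wy":0,"wz":0,"hand":0.6},{"tx":-30,"ty":0,"tz":-30,"wx":0,"wy":0,"wz":0,"hand":0.6},{"tx":-30,"ty":0,"tz":-20,"wx":0,"wy":0,"wz":0,"hand":0.6},{"tx":0,"ty":0,"tz":0,"wx":0,"wy":0,"wz":0,"hand":0.6},{"tx":0,"ty":0,"tz":0,"wx":0,"wy":0,"wz":0,"hand":0.6},{"tx":0,"ty":0,"tz":0,"wx":0,"wy":0,"wz":0,"hand":0.6},{"tx":0,"ty":0,"tz":0,"wx":0,"wy":0,"wz":0,"hand":0.6},{"tx":0,"ty":0,"tz":0,"wx":0,"wy":0,"wz":0,"hand":0.6},{"tx":0,"ty":0,"tz":0,"wx":0,"wy":0,"wz":0,"hand":0.6},{"tx":0,"ty":0,"tz":0,"wx":0,"wy":0,"wz":0,"hand":0.6}]'

```text
time_s: 41.35
ee_pos: [0.483, 0.0469, 0.2224]
ee_rot: [-0.0, 0.611, 0.792, 0.0]
ft_force: [-0.5, -0.3, 0.2]
grip_width: 0.599
grasp_force: 0.0
```

```bash
python3 st.py e1; python3 - <<'E'
from h import *
im=cv2.imread("pics/e1.png")[:,:,::-1].copy(); s=bot.get_state(); hsv=cv2.cvtColor(im,cv2.COLOR_RGB2HSV)
b=np.array([-.2553,.9669]);n=np.array([-.9669,-.2553])
y=cv2.inRange(hsv,np.array((20,150,50)),np.array((34,255,255)))
k,l,st,c=cv2.connectedComponentsWithStats(y)
for i in range(1,k):
    if st[i,4]>25 and 160<c[i,0]<350:
        X=plane(ray("wrist",[c[i]],s),.066)[0,:2]-[.503,-.029]; print(c[i].round(1),st[i],(X@b*1000).round(1),(X@n*1000).round(1))
# gap between pad and case front: bright -> dark -> lid along columns
f=im.astype(int)
for u in(230,255,280): print(u,f[60:160,u-1:u+2].mean((1,2)).astype(int).tolist())
E
```

```text
t 41.35 bay x,y,z mm 78.5 -0.1 222.4 pitch 0.0006 yaw 1.827 roll 0.0001
F tool [-0.13 -0.58 -0.15] M [-0.   -0.   -0.01] Fw [-0.5 -0.3  0.2]
tail x -31.4 z 151.1
mid x 33.6 z 151.2
lead x 98.6 z 151.2
[168.6   2.2] [153   0  29   8 119] 272.8 90.2
[192.2   1.6] [185   0  15   5  40] 270.5 64.3
[223.    3.4] [208   0  28  10 178] 266.0 31.9
[242.5   5.4] [238   0  10  12  65] 263.0 11.9
[277.2   9.4] [247   0  55  25 883] 258.5 -23.7
[328.3  31.2] [ 298    0   58  105 2030] 237.0 -76.7
[208.7  54.2] [201  31  16  47 202] 209.9 46.2
[218.8  55.1] [212  33  14  45 163] 208.4 35.8
[239.3  54.6] [217  35  52  43 928] 208.4 14.9
[261.1  68.9] [257  63   8  11  44] 193.1 -7.0
[336.4  99.6] [333  89   7  23  41] 163.6 -85.2
[183.3 143.8] [ 168  113   32   65 1267] 116.8 74.5
[255.3 125.2] [246 112  21  29 401] 134.9 -1.1
[312.2 162.8] [303 130  21  97 652] 96.1 -61.1
[229.  257.7] [ 160  185  143  145 9072] -15.4 29.7
[349.4 266. ] [342 257  19  17  79] -30.0 -116.1
230 [118, 119, 117, 117, 117, 114, 116, 119, 118, 116, 105, 89, 91, 89, 88, 71, 61, 71, 54, 24, 70, 161, 151, 150, 153, 154, 15
[... 433 characters left out ...]
 164, 125, 56, 98, 82, 74, 82, 58, 65, 67, 65, 68, 46, 99, 94, 91, 100, 69, 26, 28, 42, 63, 65, 57, 29, 55, 56, 46, 41, 44, 46, 45, 44, 44, 42, 43, 45, 42, 43, 43, 44, 43, 43, 45, 43, 46, 57, 63, 49, 44, 42, 35, 37, 38, 25, 26, 26, 32, 29, 25, 31, 27, 33, 60, 55, 51, 58, 56, 55, 56, 56, 56, 52]
280 [70, 71, 68, 67, 70, 68, 69, 67, 69, 69, 69, 67, 66, 71, 74, 73, 75, 74, 75, 76, 72, 86, 82, 83, 84, 85, 85, 81, 80, 39, 65, 77, 77, 78, 71, 78, 77, 75, 76, 64, 91, 92, 89, 90, 54, 33, 42, 38, 40, 42, 43, 41, 41, 42, 41, 40, 43, 39, 40, 41, 36, 39, 38, 40, 42, 39, 38, 41, 37, 39, 41, 40, 39, 37, 37, 37, 37, 38, 32, 39, 36, 33, 37, 33, 34, 34, 30, 33, 31, 35, 28, 32, 29, 28, 28, 27, 63, 67, 67, 66]
```

```bash
python3 -c "
from rig import bot
print(bot.close_job())"
```

```text
the job is handed in; nothing more can be done
None
```

I handed the job in at about 41 s of the 72 s limit, with no verdict returned: by my force and camera readings, the case lies level in the bay against the stop pad, let go, after pressing it at roughly 7–12 N for over a second; the first pinch slipped off the knob at the sill, so I regrasped harder there.

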